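# Change the bottles on a four-place stirrer and set its speed dial

### The job

The stirrer was left running: first turn its speed dial fully down to zero and leave it there while you change bottles. Put every spent amber bottle in the yellow discard tub and stand every white bottle centred on the plate position of its cap's colour, its side outlet pointing along that position's black tick. Only then turn the dial up until its white pointer line points at the red marker; leave the glass beaker and the tall clear bottle alone.

Things in the scene. Friction and masses are not known exactly. Their poses are not given: they have to be found in the camera images.
- dial (a joint): speed dial of the stirrer, rad: 0 at its stop (the zero line), growing clockwise seen from above, up to 4.6; stiff enough to stay where it is left (0.04 N m), no spring
- dial_grip (a point): on the dial's upright axis, at the height to grip it (86 mm above the bench): a black disc 64 mm across carrying an upright bar grip 60 mm long, 14 mm thick, 36 mm tall, its top at 103 mm above the bench. The point's -x points along the bar to the end with the white pointer line
- dial_tip (a point): point 50 mm from the dial's axis in the direction of its white pointer line (beyond the end of the bar, in the air over the scale)
- setmark_tip (a point): the red marker on the dial's scale: its point 50 mm from the dial's axis; the dial is set when the white pointer line points at it. Fixed; in another place each time, 1.2 to 2.8 rad up from zero
- controller: white control box of the stirrer, fixed, 150 x 150 x 55 mm, origin at the centre of its underside, dial at the centre of its top. The dial's zero line (the long white line of the scale) lies from the axis towards the box's own -x
- tub: yellow open discard tub, fixed, 170 (its x) x 210 (its y) mm outside, walls 60 mm high and 5 thick, floor 5 mm thick, origin at the centre of its underside; room for both spent bottles side by side along its y
- b_red_mid (a point): white bottle with red cap (may be absent), upright and round, 112 mm high, body 62 mm across, cap 42 mm across over the top 36 mm, 0.22 kg or so; point on its axis at mid height, 56 mm above its foot; x points along its side outlet, z up
- b_red_outlet (a point): end of the red bottle's side outlet, a red stub 16 mm thick, ending 50 mm from the bottle's axis, 54 mm above its foot
- mat_red_spot (a point): centre of the red round position printed on the flat fixed stirrer plate (300 mm square, 12 mm high), 82 mm across (a bottle's foot rests at 12 mm above the bench); x points from the centre along its black tick. The four lie 115 mm apart in a square, in another order and with other tick directions each time
- b_blue_mid (a point): white bottle with blue cap (may be absent), upright and round, 112 mm high, body 62 mm across, cap 42 mm across over the top 36 mm, 0.22 kg or so; point on its axis at mid height, 56 mm above its foot; x points along its side outlet, z up
- b_blue_outlet (a point): end of the blue bottle's side outlet, a blue stub 16 mm thick, ending 50 mm from the bottle's axis, 54 mm above its foot
- mat_blue_spot (a point): centre of the blue round position printed on the flat fixed stirrer plate (300 mm square, 12 mm high), 82 mm across (a bottle's foot rests at 12 mm above the bench); x points from the centre along its black tick. The four lie 115 mm apart in a square, in another order and with other tick directions each time
- b_green_mid (a point): white bottle with green cap (may be absent), upright and round, 112 mm high, body 62 mm across, cap 42 mm across over the top 36 mm, 0.22 kg or so; point on its axis at mid height, 56 mm above its foot; x points along its side outlet, z up
- b_green_outlet (a point): end of the green bottle's side outlet, a green stub 16 mm thick, ending 50 mm from the bottle's axis, 54 mm above its foot
- mat_green_spot (a point): centre of the green round position printed on the flat fixed stirrer plate (300 mm square, 12 mm high), 82 mm across (a bottle's foot rests at 12 mm above the bench); x points from the centre along its black tick. The four lie 115 mm apart in a square, in another order and with other tick directions each time
- b_yellow_mid (a point): white bottle with yellow cap (may be absent), upright and round, 112 mm high, body 62 mm across, cap 42 mm across over the top 36 mm, 0.22 kg or so; point on its axis at mid height, 56 mm above its foot; x points along its side outlet, z up
- b_yellow_outlet (a point): end of the yellow bottle's side outlet, a yellow stub 16 mm thick, ending 50 mm from the bottle's axis, 54 mm above its foot
- mat_yellow_spot (a point): centre of the yellow round position printed on the flat fixed stirrer plate (300 mm square, 12 mm high), 82 mm across (a bottle's foot rests at 12 mm above the bench); x points from the centre along its black tick. The four lie 115 mm apart in a square, in another order and with other tick directions each time
- spent_1_mid (a point): spent amber bottle with grey cap and no outlet (may be absent), standing on the plate; same size as the white ones; point on its axis at mid height, 56 mm above its foot
- spent_2_mid (a point): spent amber bottle with grey cap and no outlet (may be absent), standing on the plate; same size as the white ones; point on its axis at mid height, 56 mm above its foot
- beaker: glass beaker, 70 mm across, 85 high; not part of the job, to be left alone; origin at its underside
- wash: tall clear bottle with white cap, 60 mm across, 150 high; not part of the job, to be left alone; origin at its underside
There are look-alikes about, which are no part of the job. Leave any pink look-alike of the part that bears b_green_mid alone. What is shaped like the part that bears b_yellow_mid but pink is not meant.

How it is judged (in metres and radians):
On the way, in this order (a step that is already met when the one before it is completed fails the run):
1. the dial is turned down to zero (value of joint dial below 0.12 rad), for 0.2 s.
2. with the dial still at zero, the spent bottles are in the tub and the white bottles stand on their positions, outlets along the ticks (horizontal distance between b_red_mid and mat_red_spot below 0.01 m and angle between the x axis of b_red_mid and the x axis of mat_red_spot, either way round below 0.2 rad and x of b_red_outlet in the frame of mat_red_spot above 0.03 m and angle between each of b_red_mid, b_blue_mid, b_green_mid, b_yellow_mid's own z axis and vertical below 0.1 rad and height (world z) of each of b_red_mid, b_blue_mid, b_green_mid, b_yellow_mid below 0.074 m and horizontal distance between b_blue_mid and mat_blue_spot below 0.01 m and angle between the x axis of b_blue_mid and the x axis of mat_blue_spot, either way round below 0.2 rad and x of b_blue_outlet in the frame of mat_blue_spot above 0.03 m and horizontal distance between b_green_mid and mat_green_spot below 0.01 m and angle between the x axis of b_green_mid and the x axis of mat_green_spot, either way round below 0.2 rad and x of b_green_outlet in the frame of mat_green_spot above 0.03 m and horizontal distance between b_yellow_mid and mat_yellow_spot below 0.01 m and angle between the x axis of b_yellow_mid and the x axis of mat_yellow_spot, either way round below 0.2 rad and x of b_yellow_outlet in the frame of mat_yellow_spot above 0.03 m and x of spent_1_mid in the frame of tub between -0.08 and 0.08 m and y of spent_1_mid in the frame of tub between -0.1 and 0.1 m and z of each of spent_1_mid, spent_2_mid in the frame of tub below 0.075 m and x of spent_2_mid in the frame of tub between -0.08 and 0.08 m and y of spent_2_mid in the frame of tub between -0.1 and 0.1 m and value of joint dial below 0.15 rad), for 0.3 s.
3. the dial points at the red marker (horizontal distance between dial_tip and setmark_tip below 0.007 m), for 0.3 s.
At the end, for the whole second after the job is handed in: each white bottle present stands upright within 10 mm of the centre of its colour's position, its outlet within 11 degrees of the tick's direction; each spent bottle present is in the tub, down on its floor; the dial's pointer is within 8 degrees of the red marker (horizontal distance between b_red_mid and mat_red_spot below 0.01 m and angle between the x axis of b_red_mid and the x axis of mat_red_spot, either way round below 0.2 rad and x of b_red_outlet in the frame of mat_red_spot above 0.03 m and angle between each of b_red_mid, b_blue_mid, b_green_mid, b_yellow_mid's own z axis and vertical below 0.1 rad and height (world z) of each of b_red_mid, b_blue_mid, b_green_mid, b_yellow_mid below 0.074 m and horizontal distance between b_blue_mid and mat_blue_spot below 0.01 m and angle between the x axis of b_blue_mid and the x axis of mat_blue_spot, either way round below 0.2 rad and x of b_blue_outlet in the frame of mat_blue_spot above 0.03 m and horizontal distance between b_green_mid and mat_green_spot below 0.01 m and angle between the x axis of b_green_mid and the x axis of mat_green_spot, either way round below 0.2 rad and x of b_green_outlet in the frame of mat_green_spot above 0.03 m and horizontal distance between b_yellow_mid and mat_yellow_spot below 0.01 m and angle between the x axis of b_yellow_mid and the x axis of mat_yellow_spot, either way round below 0.2 rad and x of b_yellow_outlet in the frame of mat_yellow_spot above 0.03 m and x of spent_1_mid in the frame of tub between -0.08 and 0.08 m and y of spent_1_mid in the frame of tub between -0.1 and 0.1 m and z of each of spent_1_mid, spent_2_mid in the frame of tub below 0.075 m and x of spent_2_mid in the frame of tub between -0.08 and 0.08 m and y of spent_2_mid in the frame of tub between -0.1 and 0.1 m and horizontal distance between dial_tip and setmark_tip below 0.007 m); the robot touches nothing.
It fails at once if the glass beaker is pushed more than 5 cm or knocked over (distance of beaker from where it was at the start of the episode above 0.05 m or angle between beaker's own z axis and vertical above 0.6 rad).
It fails at once if the tall clear bottle with white cap is pushed more than 5 cm or knocked over (distance of wash from where it was at the start of the episode above 0.05 m or angle between wash's own z axis and vertical above 0.6 rad).
Of b_red, b_blue, b_green, b_yellow only 2 to 4 are there at a start; the rules pass over those that are not, and their reading is None.
Of spent_1, spent_2 only 1 to 2 are there at a start; the rules pass over those that are not, and their reading is None.
At some moment in a run one of b_red, b_blue, b_green, b_yellow may be knocked a few centimetres aside while the robot is not near it.
It also fails if it takes over 210 s, if anything falls off the work surface, if the arm or the gripper's body presses on something with over 40 N, if the wrist force passes 120 N, or if a joint passes its speed limit or range.

### The arm

A 6-joint arm with a two-finger parallel gripper is mounted at the origin on the work surface. World frame = base frame: x ahead of the robot, y to its left, z up, the work surface at z = 0. Lengths are in m, angles in degrees, forces in N, time in s.
With the tool pointing down it reaches from about 0.375 to 0.9 m from the base axis. Payload 3.1 kg.
Tool frame: the origin (TCP) lies midway between the tips of the shut fingers; the grasp point (between the pads) lies 19 mm behind it; z points along the fingers, y is the line along which they close (so a half turn about z gives the same grasp; the last joint's range is limited). The gripper opens to 87 mm and grips with 3 to 60 N. Pads are 19 mm wide; open, the fingers measure 117 mm over their backs; the gripper's body (75 mm by 190 mm) begins 51 mm behind the grasp point.
Start: joints at [62.137, 30.224, 82.088, -0, 67.689, -10.227], TCP at [0.189, 0.596, 0.223] pointing down, gripper open.
Joint ranges: [-176.69, 176.69], [-43.24, 126.21], [12.49, 139.97], [-82, 262], [0, 151.66], [-163.58, 163.58]. Speed limits (degrees/s): [159.86, 159.86, 180, 180, 180, 180].

### API

Orientations are given as a 3x3 rotation matrix whose columns are the frame's x, y, z axes.
In Python, from rig import read_state, capture, camera_info, hand_in gives the robot as it stands.
- The arm moves only by the tool drive_tool, never from a script. Its argument "motion" is a list of rows, each a list of 2 entries, a list of its own where there are three numbers: the shift along the tool's x, y, z in mm, then the turn, a rotation vector about the tool's x, y, z in rad. A call has 1 to 5 rows; each row shifts and turns the commanded pose from where the row before left it, along the tool's axes as they then stand; what a row does not reach is not made up. A row lasts 1/10 s, in which the tool goes at most 50 mm and 8.59 degrees, less where a joint would pass 70% of its speed; a pose out of reach is approached as far as the arm can. A call is refused whole if a number of a shift passes 50 or a number of a turn 0.15, either way. A call with a gripper value outside its range is refused whole. "gripper" is the opening, from 0 (shut) to 1 (fully open), set as the call begins (left out, the last holds). The fingers move at their own pace and stop on an object; the grip force is fixed at half the most. Time passes only in rows, so rows that do not move let the fingers close. It gives the time, the measured TCP pose, the force, the opening and the grip force at its end, in the units of the state.
- read_state(): the state, without advancing time (a new reading comes with each control period).
- capture(name): name is "scene" or "top" or "wrist"; returns the picture (420x560x3 uint8, red, green, blue); there is no depth.
- camera_info(name): a dict with "fovy" (degrees; the focal length in pixels is half the picture's height over the tangent of half this angle, whatever the lens; pixels are square), "cx", "cy" (the principal point, pixels), "xyz" and "orientation" of the camera in the world; the wrist camera has in their place "T_tool_cam" (4x4, takes a point from camera to tool coordinates, whose origin is the TCP and whose axes are the flange's). Camera axes: x right, y down, z forward; pixel columns grow to the right and rows downward; lengths in m; the calibration is good to about 2 mm. The wrist camera is an equidistant fisheye: a pixel r from the principal point sees the ray r / f radians off the axis. A picture is of the moment at which its call begins: read the wrist's pose just before it. camera_info takes no time and is no camera call.
- hand_in(): hands the job in; it is judged then, once.
The state is a dict: "time_s": time; "joint_positions": joint angles; "qvel": joint speeds; "tau": joint torques, N m; "position": TCP position; "tcp_rot": TCP orientation; "force": force on the tool from outside, world axes, zero at the start; "moment": the same for the moment, N m; "opening": opening from 0.0 (shut) to 1.0 (fully open); "grasp_force": force on a finger pad.
Only numpy, scipy, OpenCV 4.12 (cv2) and the standard library are available. Lean on these libraries where they do the work, as an engineer would, in place of code of your own. Each camera call takes 0.05 s, during which the arm holds its last target. There are 200 camera calls.

## Working session

There is one attempt and no reset: what is moved stays moved. The work goes in short steps, Python scripts to look and compute and a tool call to move; the robot and the scene stay as the last step left them, time stands still between calls to the robot, and variables do not carry over. Pictures are saved under pics/ and viewed, at most 14 in all, crops included, and the job is handed in when it is done.

Besides the shell and the picture viewer there is one more tool, called after "Call:" as name([rows], argument=value, ...), one row to a line, values as JSON. drive_tool: Moves the arm, as the interface text tells. Its arguments: {"type":"object","properties":{"motion":{"type":"array","items":{"type":"array"}},"gripper":{"type":"number"}},"required":["motion"]}

```bash
mkdir -p pics; ls
python3 - <<'E'
from rig import *
import cv2
for n in("top","scene"):
    im=capture(n); cv2.imwrite(f"pics/{n}0.png",im[:,:,::-1]); 
    print(n,camera_info(n))
print(camera_info("wrist")); s=read_state(); print(s)
E
```

```text
pics
top {'fovy': 47.224316881838355, 'cx': 283.23633387947325, 'cy': 209.8017323392641, 'xyz': array([0.37672101, 0.05144066, 1.12254464]), 'orientation': array([[-0.02677923, -0.99430335,  0.10316843],
       [-0.99963238,  0.02707378,  0.00145553],
       [-0.0042404 , -0.10309153, -0.99466284]])}
scene {'fovy': 57.083506741745765, 'cx': 280.25989138362496, 'cy': 210.1647584840228, 'xyz': array([1.03439333, 0.54079262, 0.76605103]), 'orientation': array([[-0.66179005,  0.50902987, -0.55038398],
       [ 0.7496276 ,  0.43989763, -0.49451849],
       [-0.00961208, -0.73985044, -0.67270271]])}
{'fovy': 65.70646984690485, 'cx': 279.99889049439014, 'cy': 213.07693642209608, 'T_tool_cam': array([[ 7.71749269e-04, -9.64908200e-01, -2.62586309e-01,
         7.29519118e-02],
       [ 9.99999589e-01,  6.19636030e-04,  6.62094939e-04,
        -1.04168450e-03],
       [-4.76152898e-04, -2.62586712e-01,  9.64908282e-01,
        -1.61617958e-01],
       [ 0.00000000e+00,  0.00000000e+00,  0.00000000e+00,
         1.00000000e+00]])}
{'time_s': 0.1, 'joint_positions': array([ 6.21377133e+01,  3.02741670e+01,  8.21486231e+01, -1.76374659e-03,
        6.76879308e+01, -1.02265422e+01]), 'qvel': array([ 0.00805443, -0.16995831, -0.17459475, -0.0859517 , -0.00164646,
        0.02016695]), 'tau': array([-5.07840796e-04, -4.40987349e+01, -1.77150947e+01,  6.34913659e-02,
        5.34699659e-02, -4.28205124e-05]), 'position': array([0.18901706, 0.59505178, 0.22166616]), 'tcp_rot': array([[-9.53005257e-01,  3.02952488e-01, -8.77946456e-04],
       [ 3.02953596e-01,  9.53003754e-01, -1.72173110e-03],
       [ 3.15083549e-04, -1.90679582e-03, -9.99998132e-01]]), 'force': array([-0.41865065, -0.28619652,  0.05452078]), 'moment': array([0.00550109, 0.01497671, 0.01233273]), 'grasp_force': 0.0, 'opening': 1.001329895496534}
```

View pics/top0.png

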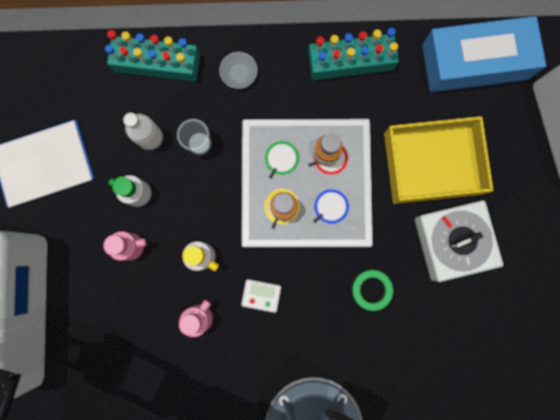

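View pics/scene0.png

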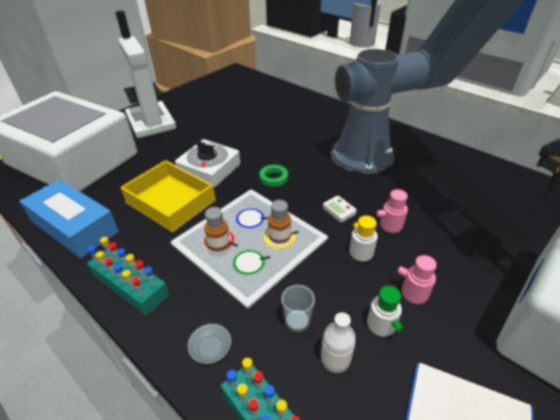

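The top view shows white bottles with green cap (132,190) and yellow cap (200,256), and spent bottles on the red (330,150) and yellow (284,207) spots. The tub is at (438,160) and the dial at (462,241). Pink look-alikes stand at (123,246) and (195,321). Next I zoom in on the dial and plate.

```bash
cat > h.py <<'E'
import numpy as np, cv2
from rig import *
def K(i): 
    return 210/np.tan(np.radians(i['fovy']/2))
def px2w(n,u,v,z):
    i=camera_info(n); f=K(i)
    d=i['orientation']@np.array([(u-i['cx'])/f,(v-i['cy'])/f,1]); p=i['xyz']
    return p+d*(z-p[2])/d[2]
def w2px(n,P):
    i=camera_info(n); f=K(i); q=i['orientation'].T@(np.array(P)-i['xyz'])
    return i['cx']+f*q[0]/q[2], i['cy']+f*q[1]/q[2]
def wristproj(P,s):
    i=camera_info('wrist'); f=K(i); T=i['T_tool_cam']
    q=s['tcp_rot'].T@(np.array(P)-s['position']); q=T[:3,:3].T@(q-T[:3,3])
    th=np.arctan2(np.hypot(q[0],q[1]),q[2]); ph=np.arctan2(q[1],q[0])
    return i['cx']+f*th*np.cos(ph), i['cy']+f*th*np.sin(ph)
def wrist2w(u,v,z,s):
    i=camera_info('wrist'); f=K(i); T=i['T_tool_cam']
    x,y=u-i['cx'],v-i['cy']; r=np.hypot(x,y)+1e-9; th=r/f
    d=np.array([np.sin(th)*x/r,np.sin(th)*y/r,np.cos(th)])
    R=s['tcp_rot']; d=R@T[:3,:3]@d; p=s['position']+R@T[:3,3]
    return p+d*(z-p[2])/d[2]
def topdown(n,c,half,z,mm=0.5,im=None,s=None):
    """orthorectified: image right = world -y, up = world +x, centred at c"""
    N=int(2*half*1000/mm); a=(np.arange(N)-N/2)*mm/1000
    mx=np.zeros((N,N),np.float32); my=mx.copy()
    for r in range(N):
        for k in range(0,N):
            P=(c[0]-a[r],c[1]-a[k],z); 
            mx[r,k],my[r,k]=wristproj(P,s) if n=='wrist' else w2px(n,P)
    return cv2.remap(im,mx,my,cv2.INTER_CUBIC)
E
python3 - <<'E'
from h import *
im=cv2.imread('pics/top0.png')
print('dial',px2w('top',462,241,.06),'tub',px2w('top',438,160,.03))
a=cv2.resize(im[195:285,410:510],None,fx=4,fy=4,interpolation=3)
b=cv2.resize(im[115:250,238:378],None,fx=3,fy=3,interpolation=3)[:,:400]
c=np.zeros((410,800,3),np.uint8); c[:360,:400]=a; c[:405,400:800]=b
cv2.imwrite('pics/z1.png',c)
E
```

```text
dial [ 0.40705273 -0.33924582  0.06      ] tub [ 0.59584094 -0.30713704  0.03      ]
```

View pics/z1.png

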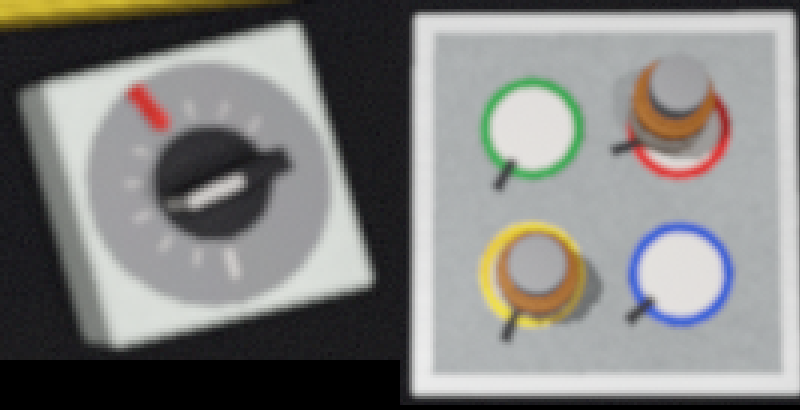

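```bash
cat >> h.py <<'E'
def hsv(im): return cv2.cvtColor(im,cv2.COLOR_BGR2HSV)
RNG={'green':((50,90,40),(85,255,255)),'yellow':((22,110,90),(34,255,255)),'blue':((105,120,60),(128,255,255)),'red':((172,140,80),(8,255,255))}
def mask(im,c):
    l,h=RNG[c]; H=hsv(im)
    if l[0]>h[0]: return cv2.inRange(H,(0,)+l[1:],h)|cv2.inRange(H,l,(180,)+h[1:])
    return cv2.inRange(H,l,h)
def blobs(m,amin=20):
    n,l,st,ce=cv2.connectedComponentsWithStats(m); return [(tuple(st[i]),ce[i].round(1)) for i in range(1,n) if st[i][4]>=amin]
E
python3 - <<'E'
from h import *
im=cv2.imread('pics/top0.png')
# plate: rings
for c in RNG:
    m=mask(im,c); print(c,[(b[0][:5],b[1]) for b in blobs(m,25)])
print('spentR',px2w('top',331.3,142.7,.124),'spentY',px2w('top',283.7,202.7,.124))
# ring corners estimate: plate outer corners
w=cv2.inRange(hsv(im),(0,0,95),(180,60,255))
n,l,st,ce=cv2.connectedComponentsWithStats(w)
i=l[125,260]; print('plate',st[i]); cs=cv2.findContours((l==i).astype(np.uint8),0,2)[0]
r=cv2.minAreaRect(max(cs,key=len)); print([px2w('top',*p,.012)[:2].round(4) for p in cv2.boxPoints(r)],px2w('top',*r[0],.012)[:2])
y=mask(im,'yellow'); n,l,st,ce=cv2.connectedComponentsWithStats(y); i=max(range(1,n),key=lambda k:st[k][4])
cs=cv2.findContours((l==i).astype(np.uint8),0,2)[0]; r=cv2.minAreaRect(max(cs,key=len)); print('tub',[px2w('top',*p,.03)[:2].round(4) for p in cv2.boxPoints(r)],px2w('top',*r[0],.03)[:2])
E
```

```text
green [((np.int32(375), np.int32(34), np.int32(14), np.int32(26), np.int32(126)), array([382.8,  46.5])), ((np.int32(107), np.int32(36), np.int32(91), np.int32(38), np.int32(856)), array([145.3,  54.2])), ((np.int32(362), np.int32(36), np.int32(13), np.int32(21), np.int32(96)), array([369.6,  45.5])), ((np.int32(334), np.int32(39), np.int32(13), np.int32(22), np.int32(94)), array([340.9,  48.4])), ((np.int32(308), np.int32(38), np.int32(91), np.int32(42), np.int32(982)), array([347. ,  64.3])), ((np.int32(320), np.int32(41), np.int32(12), np.int32(12), np.int32(56)), array([325.8,  46.4])), ((np.int32(173), np.int32(57), np.int32(26), np.int32(25), np.int32(185)), array([188.5,  72.4])), ((np.int32(155), np.int32(69), np.int32(19), np.int32(10), np.int32(75)), array([163.6,  74.2])), ((np.int32(265), np.int32(141), np.int32(34), np.int32(34), np.int32(222)), array([282. , 157.3])), ((np.int32(107), np.int32(175), np.int32(28), np.int32(21), np.int32(415)), array([121.3, 185.6])), ((np.int32(351), np.int32(269), np.int32(44), np.int32(43), np.int32(1072)), array([372.3, 289.9]))]
yell
[... 3325 characters left out ...]
,  53.5])), ((np.int32(163), np.int32(52), np.int32(7), np.int32(8), np.int32(42)), array([165.8,  55.6])), ((np.int32(316), np.int32(148), np.int32(31), np.int32(26), np.int32(101)), array([335. , 165.5])), ((np.int32(443), np.int32(217), np.int32(9), np.int32(10), np.int32(38)), array([446.8, 221.4]))]
spentR [ 0.62045413 -0.05276295  0.124     ] spentY [0.49520349 0.05153162 0.124     ]
plate [  241   118   132   130 13162]
[array([0.7111, 0.1501]), array([ 0.7053, -0.1607]), array([ 0.4017, -0.1496]), array([0.407 , 0.1527])] [ 0.55412847 -0.00189564]
tub [array([ 0.6808, -0.184 ]), array([ 0.7005, -0.423 ]), array([ 0.5171, -0.4295]), array([ 0.498 , -0.1944])] [ 0.5983113  -0.30767613]
```

```bash
cat >> h.py <<'E'
def yaw(s): return np.degrees(np.arctan2(s['tcp_rot'][1,0],s['tcp_rot'][0,0]))
def plan(wps,step=48,turn=.145,tilt=False):
    """wps: (x,y,z[m],yaw deg or None); prints calls of <=5 rows [[dx,dy,dz],[0,0,rz]] in tool axes"""
    s=read_state(); p=s['position']*1000; y=np.radians(yaw(s)); rows=[]
    for w in wps:
        t=np.array(w[:3])*1000; ty=y if w[3] is None else y+np.arctan2(np.sin(np.radians(w[3])-y),np.cos(np.radians(w[3])-y))
        if len(w)>4: ty=y+np.radians(w[4])
        n=max(int(np.ceil(np.linalg.norm(t-p)/step)),int(np.ceil(abs(ty-y)/turn)),1)
        for k in range(n):
            d=(t-p)/(n-k); c,sn=np.cos(y),np.sin(y)
            q=np.round([d[0]*c+d[1]*sn, d[0]*sn-d[1]*c, -d[2]]).astype(int)
            a=-round((ty-y)/(n-k),2); rows.append([q.tolist(),[0,0,a+0.0]])
            p=p+[q[0]*c+q[1]*sn,q[0]*sn-q[1]*c,-q[2]]; y-=a
        j1=np.degrees(np.arctan2(t[1],t[0])); print('wp',w,'j6',round((j1+90-np.degrees(y)+180)%360-180,0))
    for i in range(0,len(rows),5): print(str(rows[i:i+5]).replace(' ',''))
def st():
    s=read_state(); print('t',round(s['time_s'],1),'p',(s['position']*1000).round(1),'yaw',yaw(s).round(2),'z',s['tcp_rot'][:,2].round(3),'j',s['joint_positions'].round(0),'F',s['force'].round(1),'op',round(float(s['opening']),3),'gf',round(float(s['grasp_force']),1))
    return s
E
python3 - <<'E'
from h import *
plan([(.36,.40,.26,None),(.47,.15,.26,None),(.45,-.2,.25,None,-20),(.407,-.339,.20,None,-32)])
E
```

```text
wp (0.36, 0.4, 0.26, None) j6 -24.0
wp (0.47, 0.15, 0.26, None) j6 -55.0
wp (0.45, -0.2, 0.25, None, -20) j6 -76.0
wp (0.407, -0.339, 0.2, None, -32) j6 -60.0
[[[-37,-22,-6],[0,0,np.float64(0.0)]],[[-37,-22,-6],[0,0,np.float64(0.0)]],[[-37,-23,-7],[0,0,np.float64(0.0)]],[[-37,-22,-6],[0,0,np.float64(0.0)]],[[-37,-23,-7],[0,0,np.float64(0.0)]]]
[[[-37,-22,-6],[0,0,np.float64(0.0)]],[[-30,-34,0],[0,0,np.float64(0.0)]],[[-30,-34,0],[0,0,np.float64(0.0)]],[[-30,-34,0],[0,0,np.float64(0.0)]],[[-30,-34,0],[0,0,np.float64(0.0)]]]
[[[-30,-35,0],[0,0,np.float64(0.0)]],[[-31,-34,0],[0,0,np.float64(0.0)]],[[-11,-42,1],[0,0,np.float64(0.04)]],[[-12,-42,1],[0,0,np.float64(0.04)]],[[-14,-42,1],[0,0,np.float64(0.04)]]]
[[[-16,-41,1],[0,0,np.float64(0.05)]],[[-18,-40,1],[0,0,np.float64(0.04)]],[[-19,-39,2],[0,0,np.float64(0.05)]],[[-22,-38,1],[0,0,np.float64(0.04)]],[[-23,-38,2],[0,0,np.float64(0.05)]]]
[[[-13,-34,12],[0,0,np.float64(0.14)]],[[-17,-32,13],[0,0,np.float64(0.14)]],[[-22,-29,12],[0,0,np.float64(0.14)]],[[-25,-26,13],[0,0,np.float64(0.14)]]]
```

Call:
drive_tool([
  [[-37,-22,-6],[0,0,0]],
  [[-37,-22,-6],[0,0,0]],
  [[-37,-23,-7],[0,0,0]],
  [[-37,-22,-6],[0,0,0]],
  [[-37,-23,-7],[0,0,0]],
])

```text
time_s: 0.6
position: [0.3323, 0.4313, 0.2543]
tcp_rot: [[-0.953, 0.303, -0.001], [0.303, 0.953, -0.001], [0.0, -0.001, -1.0]]
force: [0.9, 0.8, -0.5]
opening: 1.001
grasp_force: 0.0
```

Call:
drive_tool([
  [[-37,-22,-6],[0,0,0]],
  [[-30,-34,0],[0,0,0]],
  [[-30,-34,0],[0,0,0]],
  [[-30,-34,0],[0,0,0]],
  [[-30,-34,0],[0,0,0]],
])

```text
time_s: 1.1
position: [0.4336, 0.2329, 0.2603]
tcp_rot: [[-0.953, 0.303, -0.0], [0.303, 0.953, -0.0], [0.0, -0.0, -1.0]]
force: [0.5, -0.2, 0.1]
opening: 0.995
grasp_force: 0.0
```

Call:
drive_tool([
  [[-30,-35,0],[0,0,0]],
  [[-31,-34,0],[0,0,0]],
  [[-11,-42,1],[0,0,0.04]],
  [[-12,-42,1],[0,0,0.04]],
  [[-14,-42,1],[0,0,0.04]],
])

```text
time_s: 1.6
position: [0.4619, 0.0177, 0.2572]
tcp_rot: [[-0.909, 0.416, -0.001], [0.416, 0.909, 0.0], [0.001, -0.0, -1.0]]
force: [0.5, -0.2, -0.6]
opening: 0.999
grasp_force: 0.0
```

Call:
drive_tool([
  [[-16,-41,1],[0,0,0.05]],
  [[-18,-40,1],[0,0,0.04]],
  [[-19,-39,2],[0,0,0.05]],
  [[-22,-38,1],[0,0,0.04]],
  [[-23,-38,2],[0,0,0.05]],
])

```text
time_s: 2.1
position: [0.4496, -0.2015, 0.2504]
tcp_rot: [[-0.79, 0.613, -0.0], [0.613, 0.79, 0.0], [0.0, 0.0, -1.0]]
force: [0.1, -0.2, -0.8]
opening: 0.998
grasp_force: 0.0
```

Call:
drive_tool([
  [[-13,-34,12],[0,0,0.14]],
  [[-17,-32,13],[0,0,0.14]],
  [[-22,-29,12],[0,0,0.14]],
  [[-25,-26,13],[0,0,0.14]],
  [[0,0,0],[0,0,0]],
])

```text
time_s: 2.6
position: [0.4056, -0.3422, 0.1987]
tcp_rot: [[-0.34, 0.94, -0.002], [0.94, 0.34, 0.0], [0.001, -0.001, -1.0]]
force: [0.9, -0.2, 0.6]
opening: 0.998
grasp_force: 0.0
```

Run:
```python
from h import *
s=st(); im=capture('wrist')[:,:,::-1].copy(); cv2.imwrite('pics/w1raw.png',im); np.save('s1.npy',s,allow_pickle=True)
a=cv2.resize(topdown('wrist',(.407,-.339),.08,.055,.4,im,s),None,fx=1,fy=1)
b=cv2.resize(topdown('wrist',(.407,-.339),.08,.103,.4,im,s),None,fx=1,fy=1)
cv2.imwrite('pics/w1.png',np.hstack([a,b]))
```

```text
t 2.6 p [ 405.6 -342.2  198.7] yaw 109.87 z [-0.002  0.    -1.   ] j [-52.  25.  97.  -0.  58. -72.] F [ 0.9 -0.2  0.6] op 0.998 gf 0.0Traceback (most recent call last):
  File "<stdin>", line 3, in <module>
  File "h.py", line 30, in topdown
    mx[r,k],my[r,k]=wristproj(P,s) if n=='wrist' else w2px(n,P)
                    ~~~~~~~~~^^^^^
  File "h.py", line 13, in wristproj
    i=camera_info('wrist'); f=K(i); T=i['T_tool_cam']
ValueError: time passes only in moves, steps and waits
```

```bash
cat > p.py <<'E'
s=open('h.py').read()
s=s.replace("from rig import *\n","from rig import *\nimport rig,functools\ncamera_info=functools.lru_cache(None)(rig.camera_info)\n",1)
s=s.replace("a=-round((ty-y)/(n-k),2)","a=-float(round((ty-y)/(n-k),2))")
open('h.py','w').write(s)
E
python3 p.py
python3 - <<'E'
from h import *
s=st(); im=capture('wrist')[:,:,::-1].copy(); cv2.imwrite('pics/w1raw.png',im); np.save('s1.npy',s,allow_pickle=True)
a=topdown('wrist',(.407,-.339),.08,.055,.4,im,s)
b=topdown('wrist',(.407,-.339),.08,.103,.4,im,s)
cv2.imwrite('pics/w1.png',np.hstack([a,b]))
E
```

```text
t 2.6 p [ 406.  -339.9  199.3] yaw 110.06 z [-0.001  0.002 -1.   ] j [-52.  25.  97.   0.  58. -72.] F [0.1 0.5 0.6] op 0.999 gf 0.0
```

View pics/w1.png

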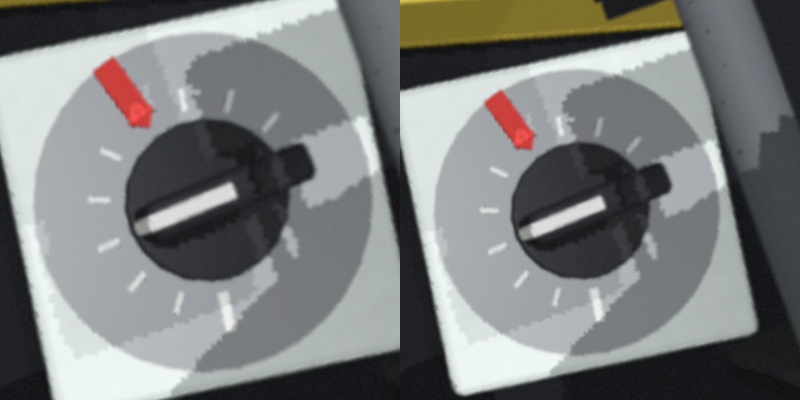

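Rectified view of the dial: axis (203,202), zero line at (226,310), pointer running from (235,190) towards (150,225), marker tip (143,125). So the bar's yaw is about 113°, zero is about 192° and the marker about 37°. Descending to grip.

Run:
```python
from h import *
plan([(.4055,-.339,.0705,113)])
```

```text
wp (0.4055, -0.339, 0.0705, 113) j6 -63.0
[[[0,0,43],[0,0,-0.02]],[[0,-1,43],[0,0,-0.01]],[[0,0,43],[0,0,-0.02]]]
```

Call:
drive_tool([
  [[0,0,43],[0,0,-0.02]],
  [[0,-1,43],[0,0,-0.01]],
  [[0,0,42],[0,0,-0.02]],
  [[0,0,0],[0,0,0]],
])

```text
time_s: 3.1
position: [0.4039, -0.334, 0.0681]
tcp_rot: [[-0.394, 0.919, -0.008], [0.919, 0.394, 0.01], [0.012, -0.003, -1.0]]
force: [-0.2, 1.0, -1.2]
opening: 1.0
grasp_force: 0.0
```

Call:
drive_tool([
  [[0,0,0],[0,0,0]],
  [[0,0,0],[0,0,0]],
  [[0,0,0],[0,0,0]],
  [[0,0,0],[0,0,0]],
  [[0,0,0],[0,0,0]],
], gripper=0)

```text
time_s: 3.6
position: [0.4067, -0.3394, 0.0739]
tcp_rot: [[-0.392, 0.92, 0.002], [0.92, 0.392, -0.002], [-0.003, 0.001, -1.0]]
force: [-0.6, 0.4, 0.0]
opening: 0.634
grasp_force: 0.0
```

Call:
drive_tool([
  [[0,0,0],[0,0,0]],
  [[0,0,0],[0,0,0]],
  [[0,0,0],[0,0,0]],
  [[0,0,0],[0,0,0]],
  [[0,0,0],[0,0,0]],
])

```text
time_s: 4.1
position: [0.4066, -0.3386, 0.0724]
tcp_rot: [[-0.391, 0.92, 0.001], [0.92, 0.391, 0.001], [0.0, 0.001, -1.0]]
force: [10.5, 9.0, -0.3]
opening: 0.173
grasp_force: 7.1
```

Run:
```python
from h import *
st(); print(read_state()['moment'])
```

```text
t 4.1 p [ 406.6 -338.6   72.4] yaw 113.03 z [ 0.001  0.001 -1.   ] j [-52.  36. 103.   0.  41. -75.] F [10.5  9.  -0.3] op 0.173 gf 7.1
[ 1.47207413 -1.95476994  0.07477204]
```

Call:
drive_tool([
  [[0,1,0],[0,0,0]],
  [[0,0,0],[0,0,0]],
  [[0,0,0],[0,0,0]],
  [[0,0,0],[0,0,0]],
])

```text
time_s: 4.5
position: [0.4073, -0.3382, 0.0725]
tcp_rot: [[-0.392, 0.92, 0.0], [0.92, 0.392, 0.0], [0.0, 0.0, -1.0]]
force: [2.0, 1.9, -1.2]
opening: 0.158
grasp_force: 30.0
```

Run:
```python
from h import *
st(); print(read_state()['moment'])
```

```text
t 4.5 p [ 407.3 -338.2   72.5] yaw 113.08 z [ 0.  0. -1.] j [-52.  36. 103.   0.  41. -75.] F [ 2.   1.9 -1.2] op 0.158 gf 30.0
[ 2.04249075e-01 -3.03732803e-01 -1.41335669e-04]
```

Call:
drive_tool([
  [[0,0,0],[0,0,-0.14]],
  [[0,0,0],[0,0,-0.14]],
  [[0,0,0],[0,0,-0.14]],
  [[0,0,0],[0,0,-0.14]],
  [[0,0,0],[0,0,-0.14]],
])

```text
time_s: 5.0
position: [0.4066, -0.3389, 0.0725]
tcp_rot: [[-0.895, 0.445, -0.001], [0.445, 0.895, -0.001], [0.001, -0.001, -1.0]]
force: [-0.9, -0.6, -1.6]
opening: 0.165
grasp_force: 30.0
```

Call:
drive_tool([
  [[0,0,0],[0,0,-0.14]],
  [[0,0,0],[0,0,-0.14]],
  [[0,0,0],[0,0,-0.14]],
  [[0,0,0],[0,0,-0.1]],
  [[0,0,0],[0,0,0]],
])

```text
time_s: 5.5
position: [0.4064, -0.3396, 0.0724]
tcp_rot: [[-0.999, -0.053, -0.001], [-0.053, 0.999, -0.002], [0.001, -0.002, -1.0]]
force: [-2.3, -4.0, -1.9]
opening: 0.154
grasp_force: 30.0
```

Run:
```python
from h import *
st(); print(read_state()['moment'])
```

```text
t 5.5 p [ 406.4 -339.6   72.4] yaw -176.96 z [-0.001 -0.002 -1.   ] j [ -52.   36.  103.   -0.   41. -145.] F [-2.3 -4.  -1.9] op 0.154 gf 30.0
[-0.64060761  0.47118699 -0.03456518]
```

Call:
drive_tool([
  [[0,0,0],[0,0,-0.06]],
  [[0,0,0],[0,0,-0.06]],
  [[0,0,0],[0,0,-0.04]],
  [[0,0,0],[0,0,0]],
])

```text
time_s: 5.9
position: [0.4065, -0.3398, 0.0724]
tcp_rot: [[-0.978, -0.209, -0.001], [-0.209, 0.978, -0.002], [0.001, -0.002, -1.0]]
force: [-3.7, -3.8, -3.1]
opening: 0.157
grasp_force: 30.0
```

Run:
```python
from h import *
st(); print(read_state()['moment'])
```

```text
t 5.9 p [ 406.5 -339.8   72.4] yaw -167.93 z [-0.001 -0.002 -1.   ] j [ -52.   36.  103.   -0.   41. -154.] F [-3.7 -3.8 -3.1] op 0.157 gf 30.0
[-0.6933148   0.6055629  -0.11246538]
```

Call:
drive_tool([
  [[0,0,0],[0,0,-0.04]],
  [[0,0,0],[0,0,0]],
  [[0,0,0],[0,0,0]],
])

```text
time_s: 6.2
position: [0.4066, -0.3397, 0.0725]
tcp_rot: [[-0.97, -0.245, -0.0], [-0.245, 0.97, -0.001], [0.001, -0.001, -1.0]]
force: [-3.0, -4.0, -2.8]
opening: 0.159
grasp_force: 30.0
```

Run:
```python
from h import *
st(); print(read_state()['moment'])
```

```text
t 6.2 p [ 406.6 -339.7   72.5] yaw -165.84 z [-0.    -0.001 -1.   ] j [ -52.   36.  103.   -0.   41. -156.] F [-3.  -4.  -2.8] op 0.159 gf 30.0
[-0.68340634  0.63743002 -0.59577245]
```

Run:
```python
from h import *
plan([(.4066,-.3397,.16,None),(.45,-.2,.26,None,-20),(.555,0,.30,None,-35)])
```

```text
wp (0.4066, -0.3397, 0.16, None) j6 -144.0
wp (0.45, -0.2, 0.26, None, -20) j6 -108.0
wp (0.555, 0, 0.3, None, -35) j6 -49.0
[[[0,0,-44],[0,0,0.0]],[[0,0,-44],[0,0,0.0]],[[-19,31,-25],[0,0,0.09]],[[-16,33,-25],[0,0,0.09]],[[-13,34,-25],[0,0,0.08]]]
[[[-11,35,-25],[0,0,0.09]],[[-17,42,-8],[0,0,0.12]],[[-12,44,-8],[0,0,0.12]],[[-6,45,-8],[0,0,0.12]],[[-1,45,-8],[0,0,0.13]]]
[[[5,44,-8],[0,0,0.12]]]
```

Call:
drive_tool([
  [[0,0,0],[0,0,0.03]],
  [[0,0,0],[0,0,0]],
  [[0,0,0],[0,0,0]],
  [[0,0,0],[0,0,0]],
  [[0,0,0],[0,0,0]],
], gripper=0.75)

```text
time_s: 6.7
position: [0.4072, -0.3383, 0.0726]
tcp_rot: [[-0.975, -0.22, -0.0], [-0.22, 0.975, 0.0], [-0.0, 0.0, -1.0]]
force: [-0.7, 0.2, 0.3]
opening: 0.531
grasp_force: 0.0
```

Call:
drive_tool([
  [[0,0,-44],[0,0,0]],
  [[0,0,-44],[0,0,0]],
  [[-19,31,-25],[0,0,0.09]],
  [[-16,33,-25],[0,0,0.09]],
  [[-13,34,-25],[0,0,0.08]],
])

```text
time_s: 7.2
position: [0.4419, -0.2335, 0.2367]
tcp_rot: [[-0.999, 0.042, 0.0], [0.042, 0.999, 0.0], [-0.0, 0.0, -1.0]]
force: [0.8, 0.3, 0.2]
opening: 0.747
grasp_force: 0.0
```

Call:
drive_tool([
  [[-11,35,-25],[0,0,0.09]],
  [[-17,42,-8],[0,0,0.12]],
  [[-12,44,-8],[0,0,0.12]],
  [[-6,45,-8],[0,0,0.12]],
  [[-1,45,-8],[0,0,0.13]],
])

```text
time_s: 7.7
position: [0.5429, -0.0398, 0.2931]
tcp_rot: [[-0.812, 0.583, 0.0], [0.583, 0.812, -0.0], [-0.0, -0.0, -1.0]]
force: [-0.2, -0.4, 0.8]
opening: 0.747
grasp_force: 0.0
```

Call:
drive_tool([
  [[5,44,-8],[0,0,0.12]],
  [[0,0,0],[0,0,0]],
  [[0,0,0],[0,0,0]],
])

```text
time_s: 8.0
position: [0.5638, -0.002, 0.3004]
tcp_rot: [[-0.742, 0.67, -0.001], [0.67, 0.742, -0.001], [0.0, -0.001, -1.0]]
force: [-0.3, 0.2, -0.8]
opening: 0.749
grasp_force: 0.0
```

Run:
```python
from h import *
s=st(); im=capture('wrist')[:,:,::-1].copy(); cv2.imwrite('pics/w2raw.png',im); np.save('s2.npy',s,allow_pickle=True)
a=topdown('wrist',(.555,0),.16,.012,.8,im,s)
b=topdown('wrist',(.555,0),.16,.124,.8,im,s)
cv2.imwrite('pics/w2.png',np.hstack([a,b]))
```

```text
t 8.0 p [563.8  -2.  300.4] yaw 137.94 z [-0.001 -0.001 -1.   ] j [-12.  21.  85.  -0.  74. -59.] F [-0.3  0.2 -0.8] op 0.749 gf 0.0
```

View pics/w2.png

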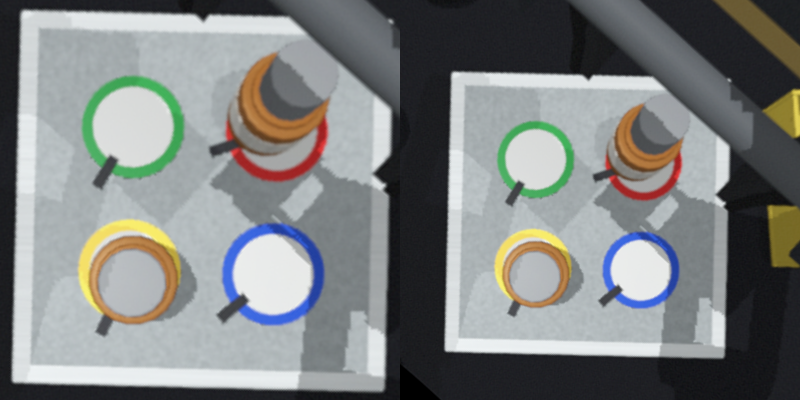

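Plate view (0.8 mm/px at plate height): rings are green (133,127), red (277,130), blue (273,273) and yellow (128,270). In the cap-height view the spent caps are at (665,119) and (535,275). Grasping the spent bottle on red first.

Run:
```python
from h import *
plan([(.620,-.0525,.2,None),(.620,-.0525,.095,None)])
```

```text
wp (0.62, -0.0525, 0.2, None) j6 -53.0
wp (0.62, -0.0525, 0.095, None) j6 -53.0
[[[-25,0,33],[0,0,0.0]],[[-25,1,34],[0,0,0.0]],[[-25,0,33],[0,0,0.0]],[[0,0,35],[0,0,0.0]],[[0,0,35],[0,0,0.0]]]
[[[0,0,35],[0,0,0.0]]]
```

Call:
drive_tool([
  [[-25,0,33],[0,0,0]],
  [[-25,1,34],[0,0,0]],
  [[-25,0,33],[0,0,0]],
  [[0,0,0],[0,0,0]],
  [[0,0,25],[0,0,0]],
])

```text
time_s: 8.55
position: [0.6214, -0.0552, 0.1771]
tcp_rot: [[-0.738, 0.675, 0.004], [0.675, 0.738, -0.001], [-0.004, 0.002, -1.0]]
force: [0.0, 0.3, 0.7]
opening: 0.751
grasp_force: 0.0
```

Call:
drive_tool([
  [[0,0,30],[0,0,0]],
  [[0,0,30],[0,0,0]],
  [[0,0,20],[0,0,0]],
  [[0,0,0],[0,0,0]],
  [[0,0,0],[0,0,0]],
])

```text
time_s: 9.05
position: [0.62, -0.0534, 0.0965]
tcp_rot: [[-0.739, 0.673, 0.0], [0.673, 0.739, -0.0], [-0.0, 0.0, -1.0]]
force: [0.1, -0.0, 0.7]
opening: 0.752
grasp_force: 0.0
```

Call:
drive_tool([
  [[0,0,0],[0,0,0]],
  [[0,0,0],[0,0,0]],
  [[0,0,0],[0,0,0]],
  [[0,0,0],[0,0,0]],
  [[0,0,0],[0,0,0]],
], gripper=0)

```text
time_s: 9.55
position: [0.6209, -0.0527, 0.0964]
tcp_rot: [[-0.74, 0.673, 0.002], [0.673, 0.74, -0.0], [-0.002, 0.001, -1.0]]
force: [0.0, 1.0, 3.3]
opening: 0.473
grasp_force: 29.9
```

Run:
```python
from h import *
st()
plan([(.620,-.0525,.26,None),(.602,-.356,.26,None)])
```

```text
t 9.6 p [620.9 -52.7  96.4] yaw 137.73 z [ 0.002 -0.    -1.   ] j [-15.  39.  88.   0.  52. -63.] F [0.  1.  3.3] op 0.473 gf 29.9
wp (0.62, -0.0525, 0.26, None) j6 -53.0
wp (0.602, -0.356, 0.26, None) j6 -78.0
[[[0,0,-41],[0,0,0.0]],[[0,0,-41],[0,0,0.0]],[[0,0,-41],[0,0,0.0]],[[1,0,-41],[0,0,0.0]],[[-27,-34,0],[0,0,0.0]]]
[[[-27,-34,0],[0,0,0.0]],[[-27,-34,0],[0,0,0.0]],[[-27,-34,0],[0,0,0.0]],[[-28,-34,0],[0,0,0.0]],[[-27,-34,0],[0,0,0.0]]]
[[[-28,-33,0],[0,0,0.0]]]
```

Call:
drive_tool([
  [[0,0,-41],[0,0,0]],
  [[0,0,-41],[0,0,0]],
  [[0,0,-41],[0,0,0]],
  [[1,0,-41],[0,0,0]],
  [[-27,-34,0],[0,0,0]],
])

```text
time_s: 10.05
position: [0.62, -0.0917, 0.2662]
tcp_rot: [[-0.744, 0.668, 0.012], [0.668, 0.744, -0.001], [-0.009, 0.007, -1.0]]
force: [1.8, -1.3, -1.7]
opening: 0.481
grasp_force: 29.9
```

Call:
drive_tool([
  [[-27,-34,0],[0,0,0]],
  [[-27,-34,0],[0,0,0]],
  [[-27,-34,0],[0,0,0]],
  [[-28,-34,0],[0,0,0]],
  [[-27,-34,0],[0,0,0]],
])

```text
time_s: 10.55
position: [0.6019, -0.314, 0.2585]
tcp_rot: [[-0.74, 0.673, -0.002], [0.673, 0.74, 0.001], [0.002, -0.0, -1.0]]
force: [0.6, 0.1, -2.0]
opening: 0.475
grasp_force: 29.9
```

Call:
drive_tool([
  [[-28,-33,0],[0,0,0]],
  [[0,0,0],[0,0,0]],
  [[0,0,0],[0,0,0]],
])

```text
time_s: 10.85
position: [0.6002, -0.3565, 0.258]
tcp_rot: [[-0.738, 0.674, -0.002], [0.674, 0.738, 0.002], [0.003, 0.0, -1.0]]
force: [0.6, 0.3, -2.3]
opening: 0.472
grasp_force: 29.9
```

Run:
```python
from h import *
s=st(); im=capture('top')[:,:,::-1].copy(); cv2.imwrite('pics/t2.png',cv2.resize(im[90:290,360:560],None,fx=3,fy=3))
```

```text
t 10.8 p [ 600.2 -356.5  258. ] yaw 137.59 z [-0.002  0.002 -1.   ] j [-40.  34.  68.   0.  78. -87.] F [ 0.6  0.3 -2.3] op 0.472 gf 29.9
```

View pics/t2.png

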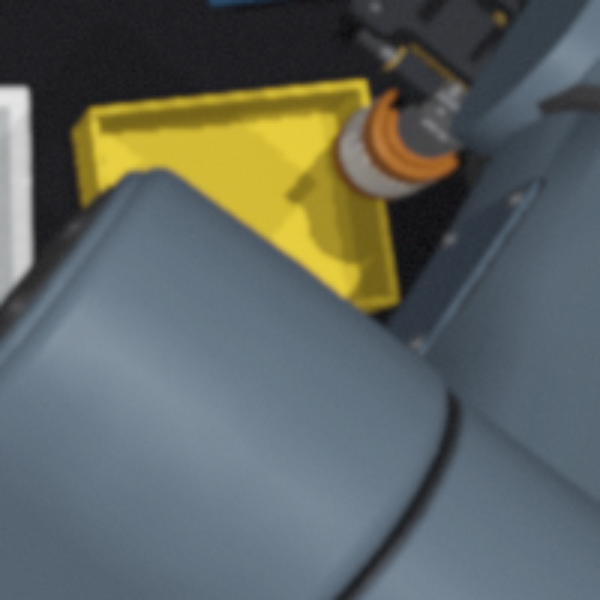

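Run:
```python
from h import *
for u,v in [(365,80),(398,303),(88,107)]: print(px2w('top',360+u/3,90+v/3,.06)[:2].round(4))
for u,v in [(88,107)]: print(px2w('top',360+u/3,90+v/3,.06)[:2].round(4))
# bottom-left from first image
im=cv2.imread('pics/top0.png'); cv2.imwrite('pics/tub.png',cv2.resize(im[110:210,380:500],None,fx=5,fy=5,interpolation=3))
```

```text
[ 0.6867 -0.402 ]
[ 0.5163 -0.4147]
[ 0.6717 -0.1921]
[ 0.6717 -0.1921]
```

View pics/tub.png

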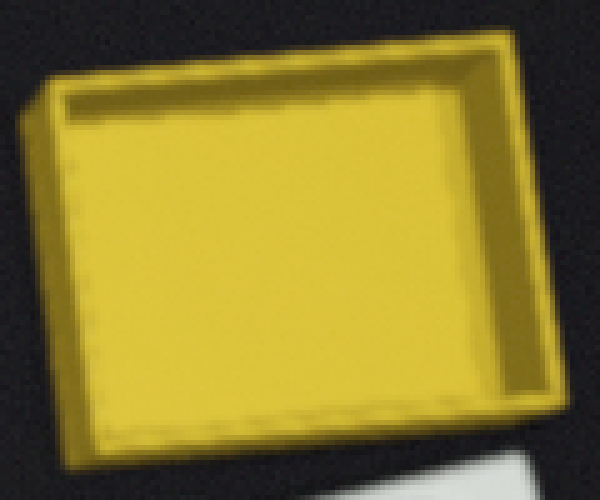

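Call:
drive_tool([
  [[6,2,20],[0,0,0]],
  [[0,0,40],[0,0,0]],
  [[0,0,40],[0,0,0]],
  [[0,0,40],[0,0,0]],
  [[0,0,17],[0,0,0]],
])

```text
time_s: 11.4
position: [0.596, -0.3459, 0.0979]
tcp_rot: [[-0.742, 0.671, -0.007], [0.671, 0.742, 0.006], [0.009, -0.0, -1.0]]
force: [-0.8, 0.5, -2.2]
opening: 0.473
grasp_force: 29.9
```

Call:
drive_tool([
  [[0,0,4],[0,0,0]],
  [[0,0,5],[0,0,0]],
  [[0,0,0],[0,0,0]],
  [[0,0,0],[0,0,0]],
])

```text
time_s: 11.8
position: [0.5993, -0.3507, 0.0953]
tcp_rot: [[-0.74, 0.672, 0.002], [0.672, 0.74, -0.002], [-0.003, 0.0, -1.0]]
force: [-0.1, 0.1, -1.8]
opening: 0.475
grasp_force: 29.9
```

Call:
drive_tool([
  [[0,0,0],[0,0,0]],
  [[0,0,0],[0,0,0]],
  [[0,0,0],[0,0,0]],
  [[0,0,0],[0,0,0]],
], gripper=0.75)

```text
time_s: 12.2
position: [0.5985, -0.3507, 0.0942]
tcp_rot: [[-0.74, 0.673, 0.001], [0.673, 0.74, -0.001], [-0.001, 0.0, -1.0]]
force: [-0.6, -0.3, -0.3]
opening: 0.718
grasp_force: 0.0
```

Run:
```python
from h import *
s=st(); p=s['position']
plan([(p[0],p[1],.25,None),(.5,-.05,.2,None),(.495,.0518,.165,None),(.495,.0518,.097,None)])
```

```text
t 12.2 p [ 598.5 -350.7   94.2] yaw 137.72 z [ 0.001 -0.001 -1.   ] j [-40.  44.  77.  -0.  59. -87.] F [-0.6 -0.3 -0.3] op 0.718 gf 0.0
wp (np.float64(0.598470310897596), np.float64(-0.3507470040475279), 0.25, None) j6 -78.0
wp (0.5, -0.05, 0.2, None) j6 -53.0
wp (0.495, 0.0518, 0.165, None) j6 -42.0
wp (0.495, 0.0518, 0.097, None) j6 -42.0
[[[0,0,-39],[0,0,0.0]],[[0,0,-39],[0,0,0.0]],[[0,0,-39],[0,0,0.0]],[[0,0,-39],[0,0,0.0]],[[39,22,7],[0,0,0.0]]]
[[[39,22,7],[0,0,0.0]],[[39,22,7],[0,0,0.0]],[[40,23,7],[0,0,0.0]],[[39,22,7],[0,0,0.0]],[[40,23,8],[0,0,0.0]]]
[[[39,22,7],[0,0,0.0]],[[24,24,12],[0,0,0.0]],[[24,24,12],[0,0,0.0]],[[24,24,11],[0,0,0.0]],[[0,0,34],[0,0,0.0]]]
[[[0,0,34],[0,0,0.0]]]
```

Call:
drive_tool([
  [[0,0,-39],[0,0,0]],
  [[0,0,-39],[0,0,0]],
  [[0,0,-39],[0,0,0]],
  [[0,0,-39],[0,0,0]],
  [[39,22,7],[0,0,0]],
])

```text
time_s: 12.7
position: [0.5899, -0.3161, 0.2513]
tcp_rot: [[-0.737, 0.676, 0.018], [0.676, 0.737, -0.016], [-0.024, 0.0, -1.0]]
force: [0.8, 0.4, 0.2]
opening: 0.751
grasp_force: 0.0
```

Call:
drive_tool([
  [[39,22,7],[0,0,0]],
  [[39,22,7],[0,0,0]],
  [[40,23,7],[0,0,0]],
  [[39,22,7],[0,0,0]],
  [[40,23,8],[0,0,0]],
])

```text
time_s: 13.2
position: [0.5133, -0.0912, 0.2068]
tcp_rot: [[-0.739, 0.673, 0.001], [0.673, 0.739, -0.0], [-0.001, 0.001, -1.0]]
force: [-0.2, 0.1, -0.9]
opening: 0.751
grasp_force: 0.0
```

Call:
drive_tool([
  [[39,22,7],[0,0,0]],
  [[24,24,12],[0,0,0]],
  [[24,24,12],[0,0,0]],
  [[24,24,11],[0,0,0]],
  [[0,0,0],[0,0,0]],
])

```text
time_s: 13.7
position: [0.4928, 0.0551, 0.1635]
tcp_rot: [[-0.743, 0.669, -0.004], [0.669, 0.743, 0.001], [0.004, -0.001, -1.0]]
force: [-0.5, -0.0, -0.3]
opening: 0.753
grasp_force: 0.0
```

Run:
```python
from h import *
s=st(); p=s['position']
plan([(.495,.0518,.097,None)])
```

```text
t 13.7 p [492.8  55.1 163.5] yaw 137.98 z [-0.004  0.001 -1.   ] j [ -7.  25. 104.   0.  51. -55.] F [-0.5 -0.  -0.3] op 0.753 gf 0.0
wp (0.495, 0.0518, 0.097, None) j6 -42.0
[[[-2,-1,33],[0,0,0.0]],[[-2,0,34],[0,0,0.0]]]
```

Call:
drive_tool([
  [[0,0,33],[0,0,0]],
  [[0,0,34],[0,0,0]],
  [[0,0,0],[0,0,0]],
  [[0,0,0],[0,0,0]],
])

```text
time_s: 14.1
position: [0.4951, 0.0511, 0.0978]
tcp_rot: [[-0.74, 0.673, -0.001], [0.673, 0.74, -0.0], [0.0, -0.0, -1.0]]
force: [0.4, -0.2, -0.4]
opening: 0.752
grasp_force: 0.0
```

Call:
drive_tool([
  [[0,0,0],[0,0,0]],
  [[0,0,0],[0,0,0]],
  [[0,0,0],[0,0,0]],
  [[0,0,0],[0,0,0]],
  [[0,0,0],[0,0,0]],
], gripper=0)

```text
time_s: 14.6
position: [0.4957, 0.0517, 0.0984]
tcp_rot: [[-0.74, 0.673, 0.002], [0.673, 0.74, -0.0], [-0.002, 0.001, -1.0]]
force: [0.5, 1.3, 5.0]
opening: 0.478
grasp_force: 30.0
```

Run:
```python
from h import *
s=st(); p=s['position']
plan([(p[0],p[1],.25,None),(.5906,-.2555,.25,None)])
```

```text
t 14.6 p [495.7  51.7  98.4] yaw 137.73 z [ 0.002 -0.    -1.   ] j [ -7.  32. 107.   0.  41. -55.] F [0.5 1.3 5. ] op 0.478 gf 30.0
wp (np.float64(0.49566688761810884), np.float64(0.05169997623060084), 0.25, None) j6 -42.0
wp (0.5906, -0.2555, 0.25, None) j6 -71.0
[[[0,0,-38],[0,0,0.0]],[[0,0,-38],[0,0,0.0]],[[0,0,-38],[0,0,0.0]],[[0,0,-38],[0,0,0.0]],[[-40,-23,0],[0,0,0.0]]]
[[[-39,-23,0],[0,0,0.0]],[[-40,-23,0],[0,0,0.0]],[[-39,-24,0],[0,0,0.0]],[[-40,-23,0],[0,0,0.0]],[[-39,-24,0],[0,0,0.0]]]
[[[-40,-23,0],[0,0,0.0]]]
```

Call:
drive_tool([
  [[0,0,-38],[0,0,0]],
  [[0,0,-38],[0,0,0]],
  [[0,0,-38],[0,0,0]],
  [[0,0,-38],[0,0,0]],
  [[-40,-23,0],[0,0,0]],
])

```text
time_s: 15.1
position: [0.5098, 0.0113, 0.2543]
tcp_rot: [[-0.744, 0.668, 0.008], [0.668, 0.744, 0.001], [-0.005, 0.006, -1.0]]
force: [1.8, 0.8, -2.4]
opening: 0.471
grasp_force: 30.0
```

Call:
drive_tool([
  [[-39,-23,0],[0,0,0]],
  [[-40,-23,0],[0,0,0]],
  [[-39,-24,0],[0,0,0]],
  [[-40,-23,0],[0,0,0]],
  [[-39,-24,0],[0,0,0]],
])

```text
time_s: 15.6
position: [0.5757, -0.2127, 0.2487]
tcp_rot: [[-0.74, 0.673, -0.002], [0.673, 0.74, 0.001], [0.002, -0.0, -1.0]]
force: [0.7, 0.2, -2.5]
opening: 0.477
grasp_force: 30.0
```

Call:
drive_tool([
  [[-40,-23,0],[0,0,0]],
  [[0,0,0],[0,0,0]],
  [[0,0,40],[0,0,0]],
  [[0,0,40],[0,0,0]],
  [[0,0,40],[0,0,0]],
])

```text
time_s: 16.1
position: [0.5893, -0.2546, 0.1279]
tcp_rot: [[-0.74, 0.673, -0.001], [0.673, 0.74, 0.001], [0.001, -0.0, -1.0]]
force: [0.4, 0.6, -2.0]
opening: 0.474
grasp_force: 30.0
```

Call:
drive_tool([
  [[0,0,20],[0,0,0]],
  [[0,0,14],[0,0,0]],
  [[0,0,6],[0,0,0]],
  [[0,0,0],[0,0,0]],
  [[0,0,0],[0,0,0]],
])

```text
time_s: 16.6
position: [0.5908, -0.2552, 0.0909]
tcp_rot: [[-0.74, 0.672, 0.002], [0.672, 0.74, -0.001], [-0.002, 0.0, -1.0]]
force: [-0.6, 1.5, 2.9]
opening: 0.473
grasp_force: 30.0
```

Call:
drive_tool([
  [[0,0,0],[0,0,0]],
  [[0,0,0],[0,0,0]],
  [[0,0,0],[0,0,0]],
  [[0,0,0],[0,0,0]],
], gripper=0.75)

```text
time_s: 17.0
position: [0.5902, -0.2554, 0.0895]
tcp_rot: [[-0.74, 0.673, 0.0], [0.673, 0.74, -0.0], [-0.0, -0.0, -1.0]]
force: [0.4, 0.7, -1.2]
opening: 0.72
grasp_force: 0.0
```

Run:
```python
from h import *
s=st(); p=s['position']
im=cv2.imread('pics/top0.png')
# white bottles: cap top estimates from original top image
for c,(x0,y0,x1,y1) in {'green':(100,170,140,200),'yellow':(175,240,222,276)}.items():
    m=mask(im,c); q=np.zeros_like(m); q[y0:y1,x0:x1]=m[y0:y1,x0:x1]
    for b in blobs(q,20): print(c,b[1],px2w('top',*b[1],.1)[:2].round(3),px2w('top',*b[1],.054)[:2].round(3))
for n,u,v,z in [('wash',133,120,.15),('washfoot',150,138,0.02),('beaker',195,137,.04),('pinkA',118,245,.1),('pinkB',190,323,.1)]: print(n,px2w('top',u,v,z)[:2].round(3))
plan([(p[0],p[1],.25,None),(.5,.05,.28,None,10),(.41,.17,.25,None,10)])
```

```text
t 17.0 p [ 590.2 -255.4   89.5] yaw 137.72 z [ 0. -0. -1.] j [-33.  41.  85.  -0.  54. -81.] F [ 0.4  0.7 -1.2] op 0.72 gf 0.0
green [121.3 185.6] [0.545 0.4  ] [0.552 0.416]
yellow [192.7 255.4] [0.391 0.247] [0.391 0.256]
yellow [213.  265.8] [0.368 0.205] [0.367 0.212]
wash [0.674 0.36 ]
washfoot [0.669 0.361]
beaker [0.663 0.252]
pinkA [0.417 0.406]
pinkB [0.25  0.254]
wp (np.float64(0.5902387704464376), np.float64(-0.255384819031769), 0.25, None) j6 -71.0
wp (0.5, 0.05, 0.28, None, 10) j6 -52.0
wp (0.41, 0.17, 0.25, None, 10) j6 -45.0
[[[0,0,-40],[0,0,0.0]],[[0,0,-40],[0,0,0.0]],[[0,0,-40],[0,0,0.0]],[[0,0,-41],[0,0,0.0]],[[39,24,-4],[0,0,-0.02]]]
[[[38,24,-4],[0,0,-0.03]],[[38,26,-4],[0,0,-0.02]],[[37,26,-4],[0,0,-0.03]],[[36,27,-5],[0,0,-0.02]],[[36,28,-4],[0,0,-0.03]]]
[[[35,29,-5],[0,0,-0.02]],[[35,13,8],[0,0,-0.04]],[[35,15,7],[0,0,-0.04]],[[34,16,8],[0,0,-0.05]],[[33,18,7],[0,0,-0.04]]]
```

Run:
```python
from h import *
s=read_state(); p=s['position']
plan([(p[0],p[1],.25,None),(.5,.05,.28,None,10),(.45,.27,.28,None,15)])
```

```text
wp (np.float64(0.5902387704464376), np.float64(-0.255384819031769), 0.25, None) j6 -71.0
wp (0.5, 0.05, 0.28, None, 10) j6 -52.0
wp (0.45, 0.27, 0.28, None, 15) j6 -41.0
[[[0,0,-40],[0,0,0.0]],[[0,0,-40],[0,0,0.0]],[[0,0,-40],[0,0,0.0]],[[0,0,-41],[0,0,0.0]],[[39,24,-4],[0,0,-0.02]]]
[[[38,24,-4],[0,0,-0.03]],[[38,26,-4],[0,0,-0.02]],[[37,26,-4],[0,0,-0.03]],[[36,27,-5],[0,0,-0.02]],[[36,28,-4],[0,0,-0.03]]]
[[[35,29,-5],[0,0,-0.02]],[[32,32,0],[0,0,-0.05]],[[31,33,0],[0,0,-0.05]],[[29,35,0],[0,0,-0.05]],[[27,36,0],[0,0,-0.06]]]
[[[24,38,0],[0,0,-0.05]]]
```

Call:
drive_tool([
  [[0,0,-40],[0,0,0]],
  [[0,0,-40],[0,0,0]],
  [[0,0,-40],[0,0,0]],
  [[0,0,-41],[0,0,0]],
  [[39,24,-4],[0,0,-0.02]],
])

```text
time_s: 17.5
position: [0.5827, -0.2179, 0.2611]
tcp_rot: [[-0.75, 0.661, 0.015], [0.661, 0.75, -0.011], [-0.018, 0.002, -1.0]]
force: [0.3, 0.5, -0.0]
opening: 0.746
grasp_force: 0.0
```

Call:
drive_tool([
  [[38,24,-4],[0,0,-0.03]],
  [[38,26,-4],[0,0,-0.02]],
  [[37,26,-4],[0,0,-0.03]],
  [[36,27,-5],[0,0,-0.02]],
  [[36,28,-4],[0,0,-0.03]],
])

```text
time_s: 18.0
position: [0.5122, 0.0077, 0.2758]
tcp_rot: [[-0.832, 0.554, 0.001], [0.554, 0.832, 0.0], [-0.0, 0.0, -1.0]]
force: [0.2, 0.7, -0.5]
opening: 0.749
grasp_force: 0.0
```

Call:
drive_tool([
  [[35,29,-5],[0,0,-0.02]],
  [[32,32,0],[0,0,-0.05]],
  [[31,33,0],[0,0,-0.05]],
  [[29,35,0],[0,0,-0.05]],
  [[27,36,0],[0,0,-0.06]],
])

```text
time_s: 18.5
position: [0.4586, 0.2278, 0.2807]
tcp_rot: [[-0.937, 0.348, 0.001], [0.348, 0.937, 0.0], [-0.0, 0.0, -1.0]]
force: [0.6, -0.2, 0.1]
opening: 0.749
grasp_force: 0.0
```

Call:
drive_tool([
  [[24,38,0],[0,0,-0.05]],
  [[0,0,0],[0,0,0]],
  [[0,0,0],[0,0,0]],
])

```text
time_s: 18.8
position: [0.4496, 0.2709, 0.2804]
tcp_rot: [[-0.954, 0.301, -0.0], [0.301, 0.954, -0.001], [-0.0, -0.001, -1.0]]
force: [0.7, 0.3, -0.2]
opening: 0.753
grasp_force: 0.0
```

Run:
```python
from h import *
s=st(); im=capture('wrist')[:,:,::-1].copy(); np.save('s3.npy',s,allow_pickle=True); cv2.imwrite('pics/w3raw.png',im)
t=capture('top')[:,:,::-1].copy(); cv2.imwrite('pics/t3.png',t)
a=topdown('wrist',(.48,.31),.16,.112,.8,im,s)
b=topdown('wrist',(.48,.31),.16,.054,.8,im,s)
cv2.imwrite('pics/w3.png',np.hstack([a,b]))
```

```text
t 18.8 p [449.6 270.9 280.4] yaw 162.51 z [-0.    -0.001 -1.   ] j [ 19.  19.  92.  -0.  69. -54.] F [ 0.7  0.3 -0.2] op 0.753 gf 0.0
```

View pics/w3.png

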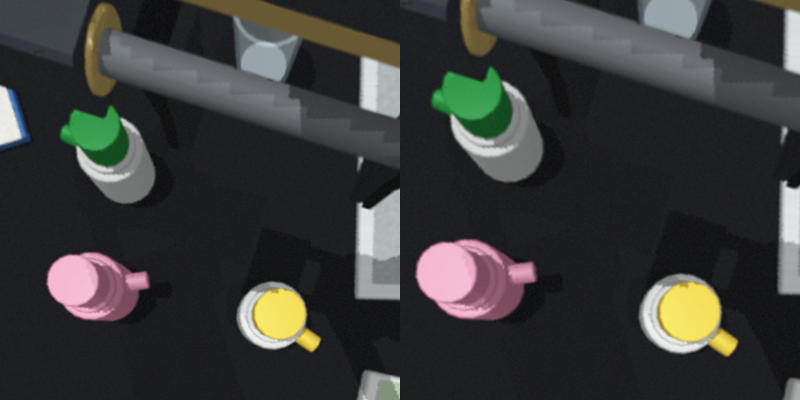

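The yellow cap centre is at (279,313) in the left view and its outlet end at (332,347) in the right view, giving axis (0.3896,0.2468) and outlet direction −122.7°. The green bottle is partly hidden by the finger, so I'll measure it later. Picking up yellow.

Run:
```python
from h import *
plan([(.3896,.2468,.15,None),(.3896,.2468,.085,None)])
```

```text
wp (0.3896, 0.2468, 0.15, None) j6 -40.0
wp (0.3896, 0.2468, 0.085, None) j6 -40.0
[[[13,-10,33],[0,0,0.0]],[[13,-10,32],[0,0,0.0]],[[12,-10,33],[0,0,0.0]],[[13,-10,32],[0,0,0.0]],[[0,0,33],[0,0,0.0]]]
[[[0,0,32],[0,0,0.0]]]
```

Call:
drive_tool([
  [[13,-10,33],[0,0,0]],
  [[13,-10,32],[0,0,0]],
  [[12,-10,33],[0,0,0]],
  [[13,-10,32],[0,0,0]],
  [[0,0,0],[0,0,0]],
])

```text
time_s: 19.4
position: [0.3844, 0.2442, 0.1475]
tcp_rot: [[-0.952, 0.306, -0.012], [0.306, 0.952, -0.004], [0.01, -0.008, -1.0]]
force: [-0.6, 0.1, 0.5]
opening: 0.753
grasp_force: 0.0
```

Call:
drive_tool([
  [[0,0,0],[0,0,0]],
  [[0,0,33],[0,0,0]],
  [[0,0,22],[0,0,0]],
  [[0,0,10],[0,0,0]],
  [[0,0,0],[0,0,0]],
])

```text
time_s: 19.9
position: [0.391, 0.2476, 0.0857]
tcp_rot: [[-0.953, 0.304, 0.001], [0.304, 0.953, 0.0], [-0.001, 0.001, -1.0]]
force: [0.0, 0.9, -0.7]
opening: 0.747
grasp_force: 0.0
```

Call:
drive_tool([
  [[0,0,0],[0,0,0]],
  [[0,0,0],[0,0,0]],
  [[0,0,0],[0,0,0]],
  [[0,0,0],[0,0,0]],
  [[0,0,0],[0,0,0]],
], gripper=0)

```text
time_s: 20.4
position: [0.3898, 0.2475, 0.0862]
tcp_rot: [[-0.953, 0.303, 0.001], [0.303, 0.953, 0.0], [-0.001, 0.001, -1.0]]
force: [-1.3, -0.9, 5.7]
opening: 0.473
grasp_force: 30.0
```

Run:
```python
from h import *
s=st(); p=s['position']
plan([(p[0],p[1],.2,None),(.45,.1,.2,None,-40),(.499,.0572,.16,None,-39.3)])
```

```text
t 20.4 p [389.8 247.5  86.2] yaw 162.38 z [ 0.001  0.    -1.   ] j [ 19.  32. 112.  -0.  36. -54.] F [-1.3 -0.9  5.7] op 0.473 gf 30.0
wp (np.float64(0.3897571906799025), np.float64(0.2475064827025419), 0.2, None) j6 -40.0
wp (0.45, 0.1, 0.2, None, -40) j6 -20.0
wp (0.499, 0.0572, 0.16, None, -39.3) j6 14.0
[[[0,0,-38],[0,0,0.0]],[[0,0,-38],[0,0,0.0]],[[0,0,-38],[0,0,0.0]],[[-20,-24,0],[0,0,0.14]],[[-24,-21,0],[0,0,0.14]]]
[[[-26,-18,0],[0,0,0.14]],[[-29,-14,0],[0,0,0.14]],[[-31,-10,0],[0,0,0.14]],[[-12,4,8],[0,0,0.14]],[[-12,5,8],[0,0,0.14]]]
[[[-11,7,8],[0,0,0.14]],[[-10,8,8],[0,0,0.13]],[[-9,10,8],[0,0,0.14]]]
```

Call:
drive_tool([
  [[0,0,-38],[0,0,0]],
  [[0,0,-38],[0,0,0]],
  [[0,0,-38],[0,0,0]],
  [[-20,-24,0],[0,0,0.14]],
  [[-24,-21,0],[0,0,0.14]],
])

```text
time_s: 20.9
position: [0.414, 0.1893, 0.2009]
tcp_rot: [[-0.831, 0.557, 0.003], [0.557, 0.831, 0.001], [-0.002, 0.002, -1.0]]
force: [0.6, 0.8, -2.7]
opening: 0.477
grasp_force: 30.0
```

Call:
drive_tool([
  [[-26,-18,0],[0,0,0.14]],
  [[-29,-14,0],[0,0,0.14]],
  [[-31,-10,0],[0,0,0.14]],
  [[-12,4,8],[0,0,0.14]],
  [[-12,5,8],[0,0,0.14]],
])

```text
time_s: 21.4
position: [0.4695, 0.082, 0.1832]
tcp_rot: [[-0.272, 0.962, -0.0], [0.962, 0.272, 0.0], [0.0, -0.0, -1.0]]
force: [0.7, 0.2, -2.3]
opening: 0.475
grasp_force: 30.0
```

Call:
drive_tool([
  [[-11,7,8],[0,0,0.14]],
  [[-10,8,8],[0,0,0.13]],
  [[-9,10,8],[0,0,0.14]],
  [[0,0,0],[0,0,0]],
  [[0,0,0],[0,0,0]],
])

```text
time_s: 21.9
position: [0.4977, 0.057, 0.1591]
tcp_rot: [[0.124, 0.992, -0.002], [0.992, -0.124, 0.0], [0.0, -0.002, -1.0]]
force: [-1.2, -0.2, -2.2]
opening: 0.472
grasp_force: 30.0
```

```bash
cat >> h.py <<'E'
def spot(n,im,s,c,guess):
    R=topdown(n,guess,.065,.012,.5,im,s); N=R.shape[0]
    ys,xs=np.nonzero(mask(R,c)); w=np.stack([guess[0]-(ys-N/2)*.0005,guess[1]-(xs-N/2)*.0005],1)
    from scipy.optimize import least_squares
    f=lambda p:np.hypot(w[:,0]-p[0],w[:,1]-p[1])-p[2]
    r=least_squares(f,[*guess,.039],loss='soft_l1',f_scale=.001).x
    ys,xs=np.nonzero(hsv(R)[:,:,2]<75); w=np.stack([guess[0]-(ys-N/2)*.0005-r[0],guess[1]-(xs-N/2)*.0005-r[1]],1)
    d=np.hypot(*w.T); k=(d>.036)&(d<.056); a=np.degrees(np.arctan2(w[k,1],w[k,0]))
    return r.round(4),np.median(a).round(1),np.percentile(a,[10,90]).round(0),k.sum()
E
python3 - <<'E'
from h import *
s=st()
im=cv2.imread('pics/w2raw.png'); s2=np.load('s2.npy',allow_pickle=True).item()
G={'green':(.6134,.0536),'blue':(.4966,-.0584),'red':(.611,-.062),'yellow':(.499,.0572)}
for c,g in G.items(): print(c,spot('wrist',im,s2,c,g))
t=cv2.imread('pics/t3.png')
for c,g in G.items(): print('top',c,spot('top',t,None,c,g))
E
```

```text
t 21.9 p [497.7  57.  159.1] yaw 82.86 z [-0.002  0.    -1.   ] j [ -6.  26. 103.   0.  51.   1.] F [-1.2 -0.2 -2.2] op 0.472 gf 30.0
green (array([0.6148, 0.0528, 0.0369]), np.float64(148.5), array([146., 151.]), np.int64(405))
blue (array([ 0.4968, -0.0595,  0.0369]), np.float64(129.6), array([127., 132.]), np.int64(371))
red (array([ 0.6128, -0.062 ,  0.0374]), np.float64(109.0), array([106., 112.]), np.int64(446))
  return _methods._mean(a, axis=axis, dtype=dtype,
  ret = ret.dtype.type(ret / rcount)
Traceback (most recent call last):
  File "h.py", line 68, in spot
    return r.round(4),np.median(a).round(1),np.percentile(a,[10,90]).round(0),k.sum()
                                            ~~~~~~~~~~~~~^^^^^^^^^^^
IndexError: index -1 is out of bounds for axis 0 with size 0
```

```bash
python3 - <<'E' 2>/dev/null
from h import *
G={'green':(.6134,.0536),'blue':(.4966,-.0584),'red':(.611,-.062),'yellow':(.499,.0572)}
t=cv2.imread('pics/t3.png')
for c,g in G.items():
    try: print('top',c,spot('top',t,None,c,g))
    except Exception as e: print(c,'fail')
im=cv2.imread('pics/w2raw.png'); s2=np.load('s2.npy',allow_pickle=True).item()
R=topdown('wrist',(.4988,.0553),.065,.012,.5,im,s2); V=hsv(R)[:,:,2]
ys,xs=np.mgrid[:260,:260]; x=-(ys-130)*.5; y=-(xs-130)*.5; d=np.hypot(x,y); a=np.degrees(np.arctan2(y,x))%360
k=(d>42)&(d<54)&(a>130)&(a<190)
for A in range(135,190,4): print(A,int(V[k&(abs(a-A)<2)].mean()),end='; ')
E
```

```text
top green (array([0.6159, 0.0538, 0.0372]), np.float64(148.3), array([148., 149.]), np.int64(9))
top blue (array([ 0.498 , -0.0585,  0.0372]), np.float64(129.8), array([129., 130.]), np.int64(41))
top red (array([ 0.6132, -0.0613,  0.037 ]), np.float64(108.2), array([107., 109.]), np.int64(68))
top yellow (array([0.5007, 0.0566, 0.0371]), np.float64(155.1), array([152., 158.]), np.int64(296))
135 193; 139 193; 143 195; 147 185; 151 100; 155 82; 159 113; 163 189; 167 193; 171 193; 175 190; 179 190; 183 191; 187 192;
```

Call:
drive_tool([
  [[-1,1,25],[0,0,0.05]],
  [[0,0,20],[0,0,0]],
  [[0,0,10],[0,0,0]],
  [[0,0,0],[0,0,0]],
  [[0,0,0],[0,0,0]],
])

```text
time_s: 22.4
position: [0.4996, 0.056, 0.1051]
tcp_rot: [[0.175, 0.985, 0.0], [0.985, -0.175, 0.0], [0.0, 0.0, -1.0]]
force: [-0.4, -0.4, -2.3]
opening: 0.473
grasp_force: 30.0
```

Call:
drive_tool([
  [[0,0,3],[0,0,0]],
  [[0,0,2],[0,0,0]],
  [[0,0,0],[0,0,0]],
  [[0,0,0],[0,0,0]],
])

```text
time_s: 22.8
position: [0.4996, 0.0557, 0.0998]
tcp_rot: [[0.176, 0.984, 0.0], [0.984, -0.176, -0.0], [0.0, 0.0, -1.0]]
force: [0.3, -0.2, -2.6]
opening: 0.473
grasp_force: 30.0
```

Run:
```python
from h import *
st()
```

```text
t 22.8 p [499.6  55.7  99.8] yaw 79.86 z [ 0. -0. -1.] j [ -6.  32. 106.   0.  42.   4.] F [ 0.3 -0.2 -2.6] op 0.473 gf 30.0
```

Good. One more millimetre down, then release, rise and move towards green to look.

Call:
drive_tool([
  [[0,0,1],[0,0,0]],
  [[0,0,0],[0,0,0]],
  [[0,0,0],[0,0,0]],
])

```text
time_s: 23.1
position: [0.4995, 0.0557, 0.0985]
tcp_rot: [[0.176, 0.984, -0.0], [0.984, -0.176, 0.0], [-0.0, -0.0, -1.0]]
force: [0.4, -0.1, -2.1]
opening: 0.477
grasp_force: 30.0
```

Call:
drive_tool([
  [[0,0,0],[0,0,0]],
  [[0,0,0],[0,0,0]],
  [[0,0,0],[0,0,0]],
  [[0,0,0],[0,0,0]],
], gripper=0.75)

```text
time_s: 23.5
position: [0.4997, 0.0557, 0.0987]
tcp_rot: [[0.176, 0.984, 0.0], [0.984, -0.176, -0.0], [0.0, 0.0, -1.0]]
force: [-0.1, 0.2, 0.1]
opening: 0.718
grasp_force: 0.0
```

Run:
```python
from h import *
s=st();p=s['position']
plan([(p[0],p[1],.24,None),(.5,.25,.28,None,30),(.5,.37,.28,None,40)])
```

```text
t 23.5 p [499.7  55.7  98.7] yaw 79.86 z [ 0. -0. -1.] j [ -6.  32. 106.   0.  42.   4.] F [-0.1  0.2  0.1] op 0.718 gf 0.0
wp (np.float64(0.4996920071457288), np.float64(0.05566327987383895), 0.24, None) j6 16.0
wp (0.5, 0.25, 0.28, None, 30) j6 7.0
wp (0.5, 0.37, 0.28, None, 40) j6 -23.0
[[[0,0,-47],[0,0,0.0]],[[0,0,-47],[0,0,0.0]],[[0,0,-47],[0,0,0.0]],[[38,-7,-8],[0,0,-0.1]],[[39,-3,-8],[0,0,-0.11]]]
[[[39,1,-8],[0,0,-0.1]],[[38,6,-8],[0,0,-0.11]],[[38,9,-8],[0,0,-0.1]],[[23,8,0],[0,0,-0.14]],[[21,11,0],[0,0,-0.14]]]
[[[19,14,0],[0,0,-0.14]],[[17,17,0],[0,0,-0.14]],[[15,19,0],[0,0,-0.14]]]
```

Run:
```python
from h import *
s=read_state();p=s['position']
plan([(p[0],p[1],.24,None),(.53,.25,.28,None,30),(.565,.375,.27,None,40)])
```

```text
wp (np.float64(0.4996920071457288), np.float64(0.05566327987383895), 0.24, None) j6 16.0
wp (0.53, 0.25, 0.28, None, 30) j6 6.0
wp (0.565, 0.375, 0.27, None, 40) j6 -26.0
[[[0,0,-47],[0,0,0.0]],[[0,0,-47],[0,0,0.0]],[[0,0,-47],[0,0,0.0]],[[39,-1,-8],[0,0,-0.1]],[[39,3,-8],[0,0,-0.11]]]
[[[39,7,-8],[0,0,-0.1]],[[38,11,-8],[0,0,-0.11]],[[36,16,-8],[0,0,-0.1]],[[21,15,2],[0,0,-0.14]],[[19,18,2],[0,0,-0.14]]]
[[[16,20,2],[0,0,-0.14]],[[13,22,2],[0,0,-0.14]],[[10,25,2],[0,0,-0.14]]]
```

Call:
drive_tool([
  [[0,0,-47],[0,0,0]],
  [[0,0,-47],[0,0,0]],
  [[0,0,-47],[0,0,0]],
  [[39,-1,-8],[0,0,-0.1]],
  [[39,3,-8],[0,0,-0.11]],
])

```text
time_s: 24.0
position: [0.5125, 0.133, 0.258]
tcp_rot: [[-0.034, 0.999, 0.004], [0.999, 0.034, 0.0], [0.0, 0.004, -1.0]]
force: [-0.0, -0.5, -0.0]
opening: 0.747
grasp_force: 0.0
```

Call:
drive_tool([
  [[39,7,-8],[0,0,-0.1]],
  [[38,11,-8],[0,0,-0.11]],
  [[36,16,-8],[0,0,-0.1]],
  [[21,15,2],[0,0,-0.14]],
  [[19,18,2],[0,0,-0.14]],
])

```text
time_s: 24.5
position: [0.544, 0.3017, 0.2759]
tcp_rot: [[-0.589, 0.808, 0.001], [0.808, 0.589, 0.0], [-0.0, 0.001, -1.0]]
force: [0.1, -0.2, 0.2]
opening: 0.749
grasp_force: 0.0
```

Call:
drive_tool([
  [[16,20,2],[0,0,-0.14]],
  [[13,22,2],[0,0,-0.14]],
  [[10,25,2],[0,0,-0.14]],
  [[0,0,0],[0,0,0]],
  [[0,0,0],[0,0,0]],
])

```text
time_s: 25.0
position: [0.5649, 0.3751, 0.2689]
tcp_rot: [[-0.864, 0.504, -0.001], [0.504, 0.864, -0.001], [0.0, -0.002, -1.0]]
force: [0.0, -0.4, 0.9]
opening: 0.751
grasp_force: 0.0
```

Run:
```python
from h import *
s=st(); im=capture('wrist')[:,:,::-1].copy(); cv2.imwrite('pics/w4raw.png',im)
t=capture('top')[:,:,::-1].copy(); cv2.imwrite('pics/t4.png',t)
a=topdown('wrist',(.54,.39),.1,.112,.5,im,s)
b=topdown('wrist',(.54,.39),.1,.054,.5,im,s)
cv2.imwrite('pics/w4.png',np.hstack([a,b]))
```

```text
t 25.0 p [564.9 375.1 268.9] yaw 149.73 z [-0.001 -0.001 -1.   ] j [ 24.  32.  71.  -0.  77. -36.] F [ 0.  -0.4  0.9] op 0.751 gf 0.0
```

View pics/w4.png

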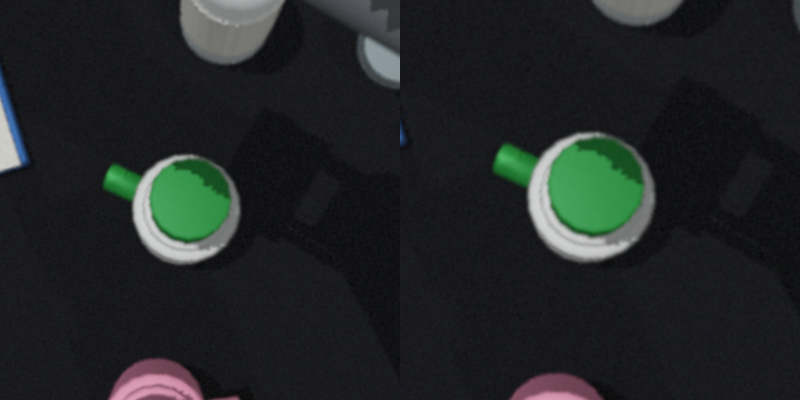

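The green cap centre is (189.5,200) in the left view and the outlet end (500,162) in the right view, giving axis (0.540,0.395) and outlet direction 67°.

Run:
```python
from h import *
plan([(.540,.3953,.16,None),(.540,.3953,.086,None)],step=45)
```

```text
wp (0.54, 0.3953, 0.16, None) j6 -23.0
wp (0.54, 0.3953, 0.086, None) j6 -23.0
[[[11,2,36],[0,0,0.0]],[[11,2,37],[0,0,0.0]],[[10,2,36],[0,0,0.0]],[[0,0,37],[0,0,0.0]],[[0,0,37],[0,0,0.0]]]
```

Call:
drive_tool([
  [[11,2,36],[0,0,0]],
  [[11,2,37],[0,0,0]],
  [[10,2,36],[0,0,0]],
  [[0,0,0],[0,0,0]],
  [[0,0,20],[0,0,0]],
])

```text
time_s: 25.6
position: [0.5429, 0.3966, 0.1435]
tcp_rot: [[-0.863, 0.504, 0.005], [0.504, 0.863, 0.002], [-0.003, 0.004, -1.0]]
force: [1.0, 0.8, 0.9]
opening: 0.752
grasp_force: 0.0
```

Call:
drive_tool([
  [[0,0,30],[0,0,0]],
  [[0,0,16],[0,0,0]],
  [[0,0,8],[0,0,0]],
  [[0,0,0],[0,0,0]],
  [[0,0,0],[0,0,0]],
])

```text
time_s: 26.1
position: [0.5418, 0.3967, 0.0879]
tcp_rot: [[-0.864, 0.504, 0.002], [0.504, 0.864, 0.001], [-0.001, 0.002, -1.0]]
force: [0.2, 0.1, 0.3]
opening: 0.747
grasp_force: 0.0
```

Call:
drive_tool([
  [[0,0,0],[0,0,0]],
  [[0,0,0],[0,0,0]],
  [[0,0,0],[0,0,0]],
  [[0,0,0],[0,0,0]],
  [[0,0,0],[0,0,0]],
], gripper=0)

```text
time_s: 26.6
position: [0.5409, 0.3965, 0.087]
tcp_rot: [[-0.864, 0.504, 0.0], [0.504, 0.864, 0.0], [-0.0, 0.0, -1.0]]
force: [-0.7, 0.1, 2.2]
opening: 0.476
grasp_force: 30.0
```

Run:
```python
from h import *
s=st();p=s['position']
plan([(p[0],p[1],.27,None),(.56,.2,.28,None,40),(.6152,.0531,.16,None,41.5)])
```

```text
t 26.6 p [540.9 396.5  87. ] yaw 149.76 z [ 0.  0. -1.] j [ 27.  43.  81.  -0.  56. -33.] F [-0.7  0.1  2.2] op 0.476 gf 30.0
wp (np.float64(0.5409269885392651), np.float64(0.39647706242682845), 0.27, None) j6 -24.0
wp (0.56, 0.2, 0.28, None, 40) j6 -80.0
wp (0.6152, 0.0531, 0.16, None, 41.5) j6 -136.0
[[[0,0,-46],[0,0,0.0]],[[0,0,-46],[0,0,0.0]],[[0,0,-46],[0,0,0.0]],[[0,0,-45],[0,0,0.0]],[[-23,-32,-2],[0,0,-0.14]]]
[[[-18,-35,-2],[0,0,-0.14]],[[-13,-37,-2],[0,0,-0.14]],[[-8,-39,-2],[0,0,-0.14]],[[-3,-39,-2],[0,0,-0.14]],[[-6,-31,24],[0,0,-0.14]]]
[[[-1,-31,24],[0,0,-0.15]],[[3,-31,24],[0,0,-0.14]],[[8,-31,24],[0,0,-0.15]],[[12,-30,24],[0,0,-0.14]]]
```

Call:
drive_tool([
  [[0,0,-46],[0,0,0]],
  [[0,0,-46],[0,0,0]],
  [[0,0,-46],[0,0,0]],
  [[0,0,-45],[0,0,0]],
  [[-23,-32,-2],[0,0,-0.14]],
])

```text
time_s: 27.1
position: [0.5477, 0.3628, 0.2791]
tcp_rot: [[-0.929, 0.37, 0.015], [0.371, 0.929, 0.01], [-0.01, 0.014, -1.0]]
force: [3.0, 0.2, -2.4]
opening: 0.475
grasp_force: 30.0
```

Call:
drive_tool([
  [[-18,-35,-2],[0,0,-0.14]],
  [[-13,-37,-2],[0,0,-0.14]],
  [[-8,-39,-2],[0,0,-0.14]],
  [[-3,-39,-2],[0,0,-0.14]],
  [[-6,-31,24],[0,0,-0.14]],
])

```text
time_s: 27.6
position: [0.5721, 0.1691, 0.2583]
tcp_rot: [[-0.95, -0.312, 0.006], [-0.312, 0.95, 0.0], [-0.006, -0.002, -1.0]]
force: [1.4, -0.3, -1.6]
opening: 0.473
grasp_force: 30.0
```

Call:
drive_tool([
  [[-1,-31,24],[0,0,-0.15]],
  [[3,-31,24],[0,0,-0.14]],
  [[8,-31,24],[0,0,-0.15]],
  [[12,-30,24],[0,0,-0.14]],
  [[0,0,0],[0,0,0]],
])

```text
time_s: 28.1
position: [0.614, 0.0484, 0.1552]
tcp_rot: [[-0.63, -0.777, -0.007], [-0.777, 0.63, -0.001], [0.005, 0.004, -1.0]]
force: [-0.3, 0.7, -2.2]
opening: 0.473
grasp_force: 30.0
```

Call:
drive_tool([
  [[0,0,0],[0,0,0]],
  [[0,0,0],[0,0,0]],
])

```text
time_s: 28.3
position: [0.6148, 0.0531, 0.1597]
tcp_rot: [[-0.628, -0.778, -0.0], [-0.778, 0.628, 0.001], [-0.0, 0.001, -1.0]]
force: [-0.3, -0.3, -2.4]
opening: 0.475
grasp_force: 30.0
```

Run:
```python
from h import *
s=st();print('outlet',67+yaw(s)-149.76)
plan([(.6152,.0531,.105,149.76+148.5-67)],step=25)
```

```text
t 28.3 p [614.8  53.1 159.7] yaw -128.91 z [-0.     0.001 -1.   ] j [  -5.   34.   87.    0.   59. -147.] F [-0.3 -0.3 -2.4] op 0.475 gf 30.0
outlet -211.66734639273145
wp (0.6152, 0.0531, 0.105, 231.26) j6 -136.0
[[[0,0,18],[0,0,0.0]],[[0,0,18],[0,0,0.0]],[[0,0,19],[0,0,0.0]]]
```

Call:
drive_tool([
  [[0,0,25],[0,0,0]],
  [[0,0,20],[0,0,0]],
  [[0,0,10],[0,0,0]],
  [[0,0,4],[0,0,0]],
  [[0,0,0],[0,0,0]],
])

```text
time_s: 28.8
position: [0.6152, 0.053, 0.1009]
tcp_rot: [[-0.627, -0.779, 0.0], [-0.779, 0.627, 0.0], [-0.0, -0.0, -1.0]]
force: [-0.3, 0.7, -2.4]
opening: 0.477
grasp_force: 30.0
```

Call:
drive_tool([
  [[0,0,1],[0,0,0]],
  [[0,0,0],[0,0,0]],
  [[0,0,0],[0,0,0]],
])

```text
time_s: 29.1
position: [0.6156, 0.0524, 0.1003]
tcp_rot: [[-0.628, -0.778, 0.001], [-0.778, 0.628, -0.0], [-0.001, -0.001, -1.0]]
force: [-0.9, -0.2, -3.3]
opening: 0.475
grasp_force: 30.0
```

Call:
drive_tool([
  [[0,0,0],[0,0,0]],
  [[0,0,0],[0,0,0]],
  [[0,0,0],[0,0,0]],
  [[0,0,0],[0,0,0]],
], gripper=0.75)

```text
time_s: 29.5
position: [0.6153, 0.0524, 0.0999]
tcp_rot: [[-0.628, -0.778, 0.001], [-0.778, 0.628, -0.0], [-0.0, -0.001, -1.0]]
force: [0.1, 0.6, 1.0]
opening: 0.716
grasp_force: 0.0
```

Run:
```python
from h import *
s=st();p=s['position']
plan([(p[0],p[1],.24,None),(.56,-.05,.30,None,-52)])
```

```text
t 29.5 p [615.3  52.4  99.9] yaw -128.88 z [ 0.001 -0.    -1.   ] j [  -5.   39.   89.    0.   52. -147.] F [0.1 0.6 1. ] op 0.716 gf 0.0
wp (np.float64(0.6153371779110619), np.float64(0.05237351083340548), 0.24, None) j6 -136.0
wp (0.56, -0.05, 0.3, None, -52) j6 -94.0
[[[0,0,-47],[0,0,0.0]],[[0,0,-47],[0,0,0.0]],[[0,0,-46],[0,0,0.0]],[[16,-3,-9],[0,0,0.13]],[[16,-5,-9],[0,0,0.13]]]
[[[15,-7,-8],[0,0,0.13]],[[14,-9,-9],[0,0,0.13]],[[13,-11,-8],[0,0,0.13]],[[11,-12,-9],[0,0,0.13]],[[9,-14,-8],[0,0,0.13]]]
```

Call:
drive_tool([
  [[0,0,-47],[0,0,0]],
  [[0,0,-47],[0,0,0]],
  [[0,0,-46],[0,0,0]],
  [[16,-3,-9],[0,0,0.13]],
  [[16,-5,-9],[0,0,0.13]],
])

```text
time_s: 30.0
position: [0.6, 0.0234, 0.26]
tcp_rot: [[-0.809, -0.588, 0.004], [-0.588, 0.809, -0.001], [-0.003, -0.003, -1.0]]
force: [-0.8, -0.6, -0.1]
opening: 0.75
grasp_force: 0.0
```

Call:
drive_tool([
  [[15,-7,-8],[0,0,0.13]],
  [[14,-9,-9],[0,0,0.13]],
  [[13,-11,-8],[0,0,0.13]],
  [[11,-12,-9],[0,0,0.13]],
  [[9,-14,-8],[0,0,0.13]],
])

```text
time_s: 30.5
position: [0.5596, -0.0504, 0.3001]
tcp_rot: [[-1.0, 0.023, 0.0], [0.023, 1.0, -0.0], [-0.0, -0.0, -1.0]]
force: [0.1, -0.9, 1.3]
opening: 0.749
grasp_force: 0.0
```

Call:
drive_tool([
  [[0,0,0],[0,0,0]],
  [[0,0,0],[0,0,0]],
])

```text
time_s: 30.7
position: [0.5601, -0.0498, 0.2996]
tcp_rot: [[-1.0, 0.016, 0.001], [0.016, 1.0, 0.0], [-0.001, 0.0, -1.0]]
force: [0.5, 0.3, 0.3]
opening: 0.752
grasp_force: 0.0
```

Run:
```python
from h import *
s=st(); im=capture('wrist')[:,:,::-1].copy(); cv2.imwrite('pics/w5raw.png',im)
t=capture('top')[:,:,::-1].copy(); cv2.imwrite('pics/t5.png',t)
a=topdown('wrist',(.555,.05),.12,.124,.6,im,s)
b=topdown('wrist',(.555,.05),.12,.066,.6,im,s)
cv2.imwrite('pics/w5.png',np.hstack([a,b]))
```

```text
t 30.7 p [560.1 -49.8 299.6] yaw 179.09 z [ 0.001  0.    -1.   ] j [ -16.   21.   86.    0.   74. -106.] F [0.5 0.3 0.3] op 0.752 gf 0.0
```

View pics/w5.png

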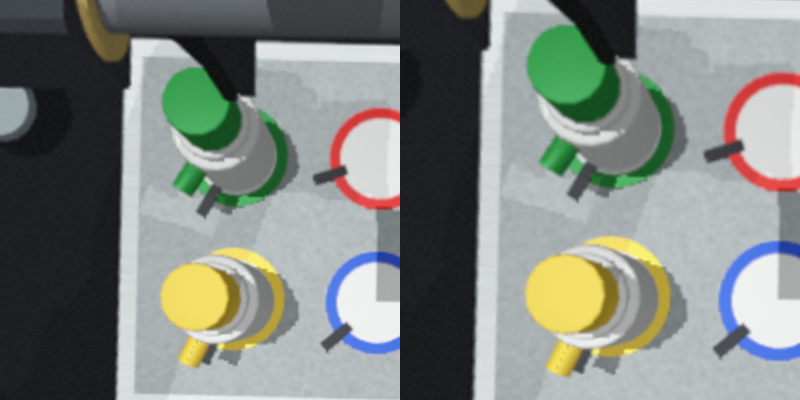

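View pics/t5.png

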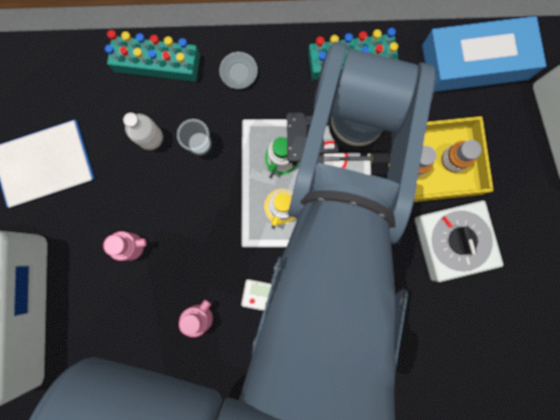

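```bash
cat > fit.py <<'E'
from h import *
from scipy.optimize import minimize
def capfit(n,im,s,c,g,foot=.012):
    a=np.linspace(0,2*np.pi,60)
    pr=lambda P:wristproj(P,s) if n=='wrist' else w2px(n,P)
    m=mask(im,c); k,l=cv2.connectedComponents(m)
    u,v=pr((*g,foot+.112)); i=l[int(v),int(u)]; m=(l==i)*255 if i else m
    m=cv2.morphologyEx(m.astype(np.uint8),cv2.MORPH_CLOSE,np.ones((3,3)))
    up=4; M=cv2.resize(m,None,fx=up,fy=up,interpolation=cv2.INTER_LINEAR)>127
    def cost(p):
        pts=np.array([pr((p[0]/1000+.021*np.cos(t),p[1]/1000+.021*np.sin(t),z)) for z in(foot+.076,foot+.112) for t in a])
        h=cv2.convexHull(((pts+.5)*up-.5).astype(np.float32)).round().astype(int); H=np.zeros(M.shape,np.uint8); cv2.fillConvexPoly(H,h,1)
        H=H>0; return 1-(H&M).sum()/(H|M).sum()
    b=minimize(cost,np.array(g)*1000,method='Nelder-Mead',options=dict(initial_simplex=np.array(g)*1000+[[0,0],[5,0],[0,5]],xatol=.1,fatol=1e-4))
    return b.x.round(1),round(b.fun,3)
E
python3 - <<'E' 2>/dev/null
from fit import *
s=read_state(); im=cv2.imread('pics/w5raw.png'); t=cv2.imread('pics/t5.png')
for c,g in dict(green=(.6148,.053),yellow=(.498,.054)).items():
    print(c,capfit('wrist',im,s,c,g),capfit('top',t,None,c,g))
for c,g in dict(blue=(.497,-.059),red=(.6128,-.062)).items():
    try: print(c,spot('wrist',im,s,c,g))
    except Exception as e: print(e)
# outlets
for c,g,n,I in (('green',(.615,.053),'wrist',im),('yellow',(.499,.055),'wrist',im),('green',(.615,.053),'top',t),('yellow',(.499,.055),'top',t)):
    print(n,c,[(int(b[0][4]),b[1],(wrist2w(*b[1],.066,s) if n=='wrist' else px2w(n,*b[1],.066))[:2].round(4)) for b in blobs(mask(I,c),15) if np.hypot(*((wrist2w(*b[1],.066,s) if n=='wrist' else px2w(n,*b[1],.066))[:2]-g))<.07])
E
```

```text
green (array([613.8,  54.5]), np.float64(0.154)) (array([619.1,  54.9]), np.float64(0.311))
yellow (array([496.3,  53.6]), np.float64(0.101)) (array([499. ,  54.1]), np.float64(0.234))
index -1 is out of bounds for axis 0 with size 0
red (array([ 0.6103, -0.0604,  0.0368]), np.float64(108.0), array([105., 111.]), np.int64(433))
wrist green [(417, array([338.1, 206.2]), array([0.5862, 0.0237])), (197, array([376. , 201.1]), array([0.5801, 0.0736])), (1133, array([368.7, 237.5]), array([0.6293, 0.0667]))]
wrist yellow [(172, array([377.7, 105.9]), array([0.4593, 0.0724])), (515, array([341.7, 135.4]), array([0.4973, 0.0266])), (1267, array([373.7, 136.6]), array([0.4979, 0.0674]))]
top green [(255, array([280.5, 146.8]), array([0.6284, 0.0553])), (158, array([276.5, 166.5]), array([0.5839, 0.0654]))]
top yellow [(200, array([275.1, 214.3]), array([0.4768, 0.0712])), (268, array([282.1, 201.5]), array([0.5049, 0.055 ]))]
```

The plate view shows both bottles on their spots. The fits put them within about 3 mm and 3° of target. The top view shows both spent bottles upright in the tub at (425,160) and (462,155). Now the dial.

Run:
```python
from h import *
plan([(.44,-.2,.25,None),(.4072,-.3384,.16,None,13.5),(.4072,-.3384,.072,None)])
```

```text
wp (0.44, -0.2, 0.25, None) j6 -114.0
wp (0.4072, -0.3384, 0.16, None, 13.5) j6 -143.0
wp (0.4072, -0.3384, 0.072, None) j6 -143.0
[[[24,-31,10],[0,0,0.0]],[[23,-30,10],[0,0,0.0]],[[24,-31,10],[0,0,0.0]],[[23,-30,10],[0,0,0.0]],[[24,-31,9],[0,0,0.0]]]
[[[8,-35,23],[0,0,-0.06]],[[9,-34,22],[0,0,-0.06]],[[12,-33,23],[0,0,-0.06]],[[14,-33,22],[0,0,-0.06]],[[0,0,44],[0,0,0.0]]]
[[[0,0,44],[0,0,0.0]]]
```

Call:
drive_tool([
  [[24,-31,10],[0,0,0]],
  [[23,-30,10],[0,0,0]],
  [[24,-31,10],[0,0,0]],
  [[23,-30,10],[0,0,0]],
  [[24,-31,9],[0,0,0]],
])

```text
time_s: 31.3
position: [0.4387, -0.2008, 0.2497]
tcp_rot: [[-1.0, 0.015, -0.0], [0.015, 1.0, 0.001], [0.0, 0.001, -1.0]]
force: [-0.2, -0.7, -0.0]
opening: 0.749
grasp_force: 0.0
```

Call:
drive_tool([
  [[8,-35,23],[0,0,-0.06]],
  [[9,-34,22],[0,0,-0.06]],
  [[12,-33,23],[0,0,-0.06]],
  [[14,-33,22],[0,0,-0.06]],
  [[0,0,0],[0,0,0]],
])

```text
time_s: 31.8
position: [0.4052, -0.3417, 0.1574]
tcp_rot: [[-0.976, -0.219, -0.002], [-0.219, 0.976, 0.002], [0.002, 0.002, -1.0]]
force: [0.7, 0.3, 1.4]
opening: 0.752
grasp_force: 0.0
```

Call:
drive_tool([
  [[0,0,0],[0,0,0]],
  [[0,0,0],[0,0,0]],
  [[0,0,0],[0,0,0]],
])

```text
time_s: 32.1
position: [0.4068, -0.3377, 0.1612]
tcp_rot: [[-0.975, -0.222, 0.001], [-0.222, 0.975, -0.0], [-0.001, -0.001, -1.0]]
force: [-0.0, 0.3, -0.2]
opening: 0.75
grasp_force: 0.0
```

```bash
python3 - <<'E' 2>/dev/null
from fit import *
s=st(); im=capture('wrist')[:,:,::-1].copy(); cv2.imwrite('pics/w6raw.png',im)
t=capture('top')[:,:,::-1].copy(); cv2.imwrite('pics/t6.png',t)
for c,g in dict(green=(.6148,.053),yellow=(.498,.054)).items(): print(c,capfit('top',t,None,c,g))
for c in('green','yellow'): print(c,spot('top',t,None,c,dict(green=(.615,.053),yellow=(.4995,.056))[c]))
a=topdown('wrist',(.407,-.339),.08,.055,.4,im,s)
cv2.imwrite('pics/w6.png',np.hstack([a,cv2.resize(t[110:260,230:380],(400,400))]))
plan([(.4072,-.3384,.072,193)])
E
```

```text
t 32.1 p [ 406.8 -337.7  161.2] yaw -167.16 z [ 0.001 -0.    -1.   ] j [ -52.   28.   99.    0.   53. -155.] F [-0.   0.3 -0.2] op 0.75 gf 0.0
green (array([618.3,  54.2]), np.float64(0.22))
yellow (array([499.3,  53. ]), np.float64(0.167))
```

```bash
python3 - <<'E' 2>/dev/null
from h import *
s6=read_state(); s1=np.load('s1.npy',allow_pickle=True).item()
for f,s in(('w6raw',s6),('w1raw',s1)):
    im=cv2.imread(f'pics/{f}.png'); N=320
    R=topdown('wrist',(.4068,-.3385),.08,.055,.5,im,s); m=mask(R,'red'); ys,xs=np.nonzero(m)
    # scale disc centre via grey circle edge is hard: use red axis line and zero line
    p=np.stack([-(ys-N/2)*.5,-(xs-N/2)*.5],1); c=p.mean(0); u,sv,vt=np.linalg.svd(p-c); d=vt[0]*np.sign(vt[0]@c)
    print(f,'red centroid',c.round(1),'ang',np.degrees(np.arctan2(c[1],c[0])).round(1),'axis',np.degrees(np.arctan2(d[1],d[0])).round(1),len(p), 'r',np.percentile(np.hypot(*p.T),[2,98]).round(1))
    H=hsv(R); g=(H[:,:,2]>170)&(H[:,:,1]<40); yy,xx=np.nonzero(g); q=np.stack([-(yy-N/2)*.5,-(xx-N/2)*.5],1); r=np.hypot(*q.T); a=np.degrees(np.arctan2(q[:,1],q[:,0]))%360
    k=(r>36)&(r<56)&(a>180)&(a<205); print('zero line',np.median(a[k]) if k.any() else None,k.sum())
E
```

```text
w6raw red centroid [41.6 29.1] ang 34.9 axis 38.0 883 r [38.6 63. ]
zero line 194.10164949527885 350
w1raw red centroid [43.8 31.8] ang 36.0 axis 35.7 1083 r [40.  67.7]
zero line 189.6887865603668 807
```

Call:
drive_tool([
  [[0,0,40],[0,0,0]],
  [[0,0,35],[0,0,0]],
  [[0,0,14],[0,0,0]],
  [[0,0,0],[0,0,0]],
  [[0,0,0],[0,0,0]],
])

```text
time_s: 32.7
position: [0.4066, -0.3389, 0.0721]
tcp_rot: [[-0.975, -0.221, 0.001], [-0.221, 0.975, -0.001], [-0.0, -0.001, -1.0]]
force: [0.1, -0.1, 0.2]
opening: 0.749
grasp_force: 0.0
```

Call:
drive_tool([
  [[0,0,0],[0,0,0]],
  [[0,0,0],[0,0,0]],
  [[0,0,0],[0,0,0]],
  [[0,0,0],[0,0,0]],
  [[0,0,0],[0,0,0]],
], gripper=0)

```text
time_s: 33.2
position: [0.4062, -0.339, 0.0719]
tcp_rot: [[-0.975, -0.22, 0.0], [-0.22, 0.975, -0.0], [-0.0, -0.001, -1.0]]
force: [-0.4, -0.3, -0.4]
opening: 0.381
grasp_force: 0.0
```

Call:
drive_tool([
  [[0,0,0],[0,0,0]],
  [[0,0,0],[0,0,0]],
  [[0,0,0],[0,0,0]],
  [[0,0,0],[0,0,0]],
])

```text
time_s: 33.6
position: [0.4064, -0.3398, 0.0716]
tcp_rot: [[-0.976, -0.219, 0.001], [-0.219, 0.976, -0.001], [-0.001, -0.002, -1.0]]
force: [-1.0, -2.7, -1.4]
opening: 0.157
grasp_force: 30.0
```

Call:
drive_tool([
  [[0,0,0],[0,0,0.14]],
  [[0,0,0],[0,0,0.14]],
  [[0,0,0],[0,0,0.14]],
  [[0,0,0],[0,0,0.14]],
  [[0,0,0],[0,0,0.14]],
])

```text
time_s: 34.1
position: [0.4065, -0.3388, 0.0716]
tcp_rot: [[-0.885, 0.465, 0.001], [0.465, 0.885, -0.0], [-0.001, 0.0, -1.0]]
force: [0.9, -0.5, 0.6]
opening: 0.157
grasp_force: 30.0
```

Call:
drive_tool([
  [[0,0,0],[0,0,0.14]],
  [[0,0,0],[0,0,0.14]],
  [[0,0,0],[0,0,0.14]],
  [[0,0,0],[0,0,0.14]],
  [[0,0,0],[0,0,0.14]],
])

```text
time_s: 34.6
position: [0.4072, -0.3382, 0.0716]
tcp_rot: [[-0.377, 0.926, 0.002], [0.926, 0.377, 0.001], [-0.0, 0.002, -1.0]]
force: [4.4, 2.3, -0.2]
opening: 0.158
grasp_force: 30.0
```

Call:
drive_tool([
  [[0,0,0],[0,0,0.14]],
  [[0,0,0],[0,0,0.14]],
  [[0,0,0],[0,0,0.14]],
  [[0,0,0],[0,0,0.14]],
  [[0,0,0],[0,0,0.14]],
])

```text
time_s: 35.1
position: [0.4082, -0.3382, 0.0716]
tcp_rot: [[0.309, 0.951, 0.004], [0.951, -0.309, 0.0], [0.001, 0.003, -1.0]]
force: [8.1, 3.1, -1.5]
opening: 0.157
grasp_force: 30.0
```

Call:
drive_tool([
  [[0,0,0],[0,0,0.14]],
  [[0,0,0],[0,0,0.14]],
  [[0,0,0],[0,0,0.14]],
  [[0,0,0],[0,0,0.14]],
  [[0,0,0],[0,0,0.06]],
])

```text
time_s: 35.6
position: [0.4089, -0.3388, 0.0716]
tcp_rot: [[0.803, 0.596, 0.005], [0.596, -0.803, -0.001], [0.004, 0.004, -1.0]]
force: [8.6, 1.6, -3.3]
opening: 0.157
grasp_force: 30.0
```

Call:
drive_tool([
  [[0,0,0],[0,0,0]],
  [[0,0,0],[0,0,0]],
  [[0,0,0],[0,0,0]],
])

```text
time_s: 35.9
position: [0.4089, -0.3388, 0.0716]
tcp_rot: [[0.801, 0.599, 0.005], [0.599, -0.801, -0.001], [0.004, 0.004, -1.0]]
force: [8.4, 1.8, -1.7]
opening: 0.159
grasp_force: 30.0
```

Run:
```python
from h import *
st()
```

```text
t 35.9 p [ 408.9 -338.8   71.6] yaw 36.8 z [ 0.005 -0.001 -1.   ] j [-52.  36. 103.   0.  41.   1.] F [ 8.4  1.8 -1.7] op 0.159 gf 30.0
```

Call:
drive_tool([
  [[0,0,0],[0,0,0]],
  [[0,0,0],[0,0,0]],
  [[0,0,0],[0,0,0]],
  [[0,0,0],[0,0,0]],
  [[0,0,0],[0,0,0]],
], gripper=0.75)

```text
time_s: 36.4
position: [0.4058, -0.3388, 0.0715]
tcp_rot: [[0.8, 0.6, -0.0], [0.6, -0.8, 0.0], [-0.0, -0.0, -1.0]]
force: [-0.6, -0.7, 0.1]
opening: 0.528
grasp_force: 0.0
```

Call:
drive_tool([
  [[0,0,-30],[0,0,0]],
  [[0,0,-40],[0,0,0]],
  [[0,0,-40],[0,0,0]],
  [[-30,0,-30],[0,0,0]],
  [[0,0,0],[0,0,0]],
])

```text
time_s: 36.9
position: [0.3824, -0.3607, 0.216]
tcp_rot: [[0.801, 0.599, 0.005], [0.599, -0.801, -0.009], [-0.002, 0.01, -1.0]]
force: [1.2, 0.3, 0.2]
opening: 0.748
grasp_force: 0.0
```

Call:
drive_tool([
  [[0,0,0],[0,0,0]],
  [[0,0,0],[0,0,0]],
  [[0,0,0],[0,0,0]],
])

```text
time_s: 37.2
position: [0.3818, -0.3556, 0.21]
tcp_rot: [[0.8, 0.601, -0.002], [0.601, -0.8, 0.003], [0.0, -0.004, -1.0]]
force: [-0.1, -0.3, -0.5]
opening: 0.749
grasp_force: 0.0
```

Run:
```python
from fit import *
s=st(); im=capture('wrist')[:,:,::-1].copy(); cv2.imwrite('pics/w7raw.png',im)
t=capture('top')[:,:,::-1].copy(); cv2.imwrite('pics/t7.png',t)
for c,g in dict(green=(.6148,.053),yellow=(.498,.054)).items(): print(c,capfit('top',t,None,c,g))
a=topdown('wrist',(.407,-.339),.08,.055,.4,im,s)
cv2.imwrite('pics/w7.png',np.hstack([a,cv2.resize(t[110:260,230:380],(400,400))]))
```

```text
t 37.2 p [ 381.8 -355.6  210. ] yaw 36.91 z [-0.002  0.003 -1.   ] j [-55.  23.  97.   0.  59.  -2.] F [-0.1 -0.3 -0.5] op 0.749 gf 0.0
green (array([618.3,  54.2]), np.float64(0.215))
yellow (array([499.8,  52.5]), np.float64(0.159))
```

View pics/w7.png

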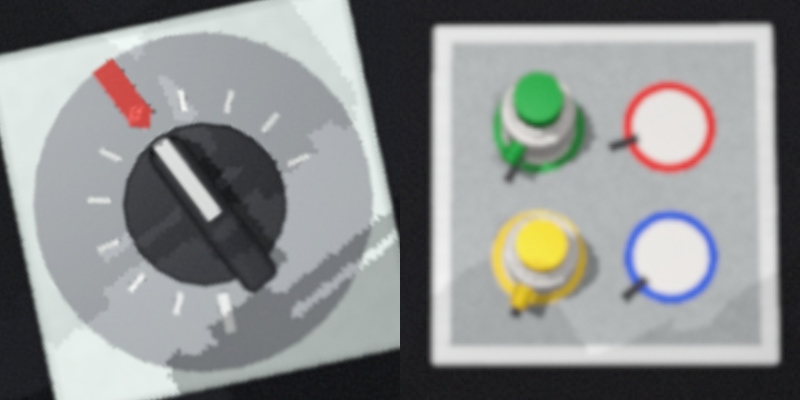

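The last view shows the pointer line from (215,215) to (157,143), pointing at the red marker. Green and yellow stand on their rings with outlets along the ticks. Handing in.

```bash
python3 -c "
from rig import hand_in
print(hand_in())"
```

```text
the job is handed in; nothing more can be done
None
```

I handed the job in after 37 s of robot time, but no verdict came back: the dial went to zero first, both spent bottles were set in the tub, the green and yellow bottles stand on their spots (about 4 mm off at most, outlets within about 3° of the ticks), and the dial now points at the red marker.

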